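Open the push-to-open chest and stack its tray on the crate

TASK

Press down on the front of the chest's lid so that its spring catch pops it ajar, then swing the lid over past upright so that it stays open. Take out the tray and lower it, held until it is down, onto the crate of small parts, turned with its ledge over the crate's plain end, so that its lugs sit level on the rim and do not sink into the slots; then let go. Leave the other things on the bench where they are.

Things in the scene. Friction and masses are not known exactly. Their poses are not given: they have to be found in the camera images.
- chest: Low grey metal chest fixed on the bench, 160 mm deep (x), 270 wide (y), 98 high shut; origin: centre of underside, x axis from front to hinge. Front and side walls 83 mm high. The tray stands inside on a floor 18 mm up, in a bay 150 (x) by 223 mm (y -93 to +130). Beyond y = -93 mm are the catch and a 10 mm ejector rod (at x -12, y -115 mm), up to 116 mm above the bench once popped
- lid (a joint): Lid angle: 0 shut and caught (cannot be lifted), down to -0.046 pressed in, about 0.29 ajar, 1.95 fully open. Pressing its front to about -0.035 (5 to 6 mm at the pad, about 7 N; stops at 7 mm) trips the catch; it pops ajar as the pressure is taken away. Then it turns freely: let go before upright (1.57) it falls back to ajar, beyond it falls fully open
- lid_pad (a point): Top centre of the dark round press pad, 30 mm across, on the lid, 155 mm from the hinge line, 28 mm from the front edge; with the lid shut 99 mm above the bench. Moves with the lid
- lid_lip (a point): Middle of the lid's front edge, half-way through its thickness, 183 mm from the hinge line. The lid is an aluminium plate 8 mm thick, 266 mm wide; its edge stands 25 mm out in front of the chest, free space below. Axes: y along the edge, x towards the hinge, z out of the lid's top
- lid_hinge (a point): Middle of the lid's hinge line, at the back of the chest, 90 mm above the bench; the line runs along the chest's y axis
- tray_center (a point): Centre (27.5 mm above the underside) of the grey tray in the chest: open box 150 mm long (x), 54 wide (y), 55 high, walls 4, about 120 g. Grip it across the 54 mm, above the lugs. Each long side has two lugs, 16 mm long, 19 mm out, at x = +55 and -25 mm, 15 to 23 mm above the underside
- tray_ledge (a point): Outer edge of the small ledge (40 mm wide, 13 mm out) on the +x end of the tray, near its rim; the other end is plain. 88 mm along the tray's x axis from its centre, 48 mm above its underside
- tray: The same tray; origin at the centre of its underside
- crate_center (a point): Centre (30 mm above the underside) of the loose grey crate on the bench: open box 176 mm long (x), 78 wide (y), 60 high, inside 166 by 68, about 700 g, holding a red hex key set and a white cap up to 24 mm above its underside. Its long walls have slots 22 mm wide at x = +55 and -25 mm, 25 mm down from the rim
- crate_ledge (a point): Outer edge of the small ledge (44 mm wide, 15 mm out) on the +x end of the crate, near its rim; the other end is plain. 103 mm along the crate's x axis from its centre
- crate: The same crate; origin at the centre of its underside. With the tray's x axis opposite to the crate's, the tray's lugs stand on the rim, the tray's underside 45 mm above the crate's (15 mm below the rim); the same way round, the lugs fall into the slots
- sanding_block: Bystander: loose sanding block near the front edge of the bench, 60x100x30 mm; origin at the centre of its underside
- hardener_bottle: Bystander: small white bottle with a red cap, standing alone behind the work, 48 mm across, 115 mm high; origin at the centre of its underside
Things that resemble listed ones, but are neither listed nor needed, are in the scene too. Of the things that look like the crate, the larger one is meant.

How it is judged:
By the outcome, as a careful person would: the job done as asked, in the order asked, and still so for the second after the job is handed in, with the robot touching nothing.
It also fails if it takes over 64 s, if anything falls off the work surface, if the arm or the gripper's body presses on something with over 40 N, if the wrist force passes 120 N, or if a joint passes its speed limit or range.

ROBOT

A 6-joint arm with a two-finger parallel gripper is mounted at the origin on a cart in front of the work surface, level with it; the furniture and walls round the work are solid. World frame = base frame: x ahead of the robot, y to its left, z up, the work surface at z = 0. Lengths are in mm, angles in rad, forces in N, time in s.
With the tool pointing down it reaches from about 275 to 1000 mm from the base axis. Payload 8.4 kg.
Tool frame: the origin (TCP) lies on the centre line of the jaws, within the pads' length; the fingertips stand 22 mm ahead of it and the grasp point (between the pads) lies 3 mm ahead of it; z points along the fingers, x is the direction in which the jaws open and shut, and the axes are right-handed (so a half turn about z gives the same grasp; the last joint's range is limited). The gripper opens to 85 mm and grips with 20 to 120 N. Pads are 22 mm wide; open, the fingers measure 114 mm over their backs; the gripper's body (76 mm by 85 mm) begins 54 mm behind the grasp point. The pads swing forward as they close: fully open they stand 13 mm farther back than shut.
Start: joints at [1.282, 0.353, 1.633, -0, 1.155, -0.002], TCP at [176.801, 599.474, 253.281] pointing down, gripper open.
Joint ranges: [-2.63, 2.63], [-0.92, 2.1], [0.06, 2.66], [-1.3, 4.44], [0, 2.69], [-3.02, 3.02]. Speed limits (rad/s): [2.22, 2.22, 2.79, 3.14, 3.14, 3.14].

INTERFACE

Orientations are given as [roll, pitch, yaw] about the fixed x, y, z axes, in that order (R = Rz(yaw) Ry(pitch) Rx(roll)).
In Python, from rig import status, viewer, job gives the robot as it stands.
- The arm moves only by the tool send_rows, never from a script. Its argument "plan" is a list of rows, each a list of 3 entries, a list of its own where there are three numbers: the shift along the tool's x, y, z in m, then the turn, a rotation vector about the tool's x, y, z in rad, then the opening, from -1 (shut) to 1 (fully open). In form: [[[x, y, z], [rx, ry, rz], jaw], ...]. A call has exactly 5 rows; each row is the pose to reach, as a shift and turn from the pose measured when the call began, along the tool's axes at that moment; what a row does not reach only later rows make up. A row lasts 1/12 s, in which the tool goes at most 41.7 mm and 7.16 degrees, less where a joint would pass 70% of its speed; a pose out of reach is approached as far as the arm can. A call with a gripper value outside its range is refused whole. The fingers move at their own pace and stop on an object; "squeeze" is the grip in N (left out, the last holds). Time passes only in rows, so rows that repeat a pose let the fingers close, or fill a call up. It gives the time, the measured TCP pose, the force and the opening at its end, in the units of the state.
- status.sense(): the state, without advancing time (a new reading comes with each control period).
- viewer.grab_frame(name): name is "side" or "top" or "wrist"; returns the picture (480x640x3 uint8, red, green, blue); there is no depth.
- viewer.camera_params(name): a dict with "intrinsics" (3x3 intrinsics, pixels), "xyz" and "orientation" of the camera in the world. Camera axes: x right, y down, z forward; pixel columns grow to the right and rows downward; lengths in mm; the calibration is good to about 2 mm. A picture is of the moment at which its call begins: read the wrist's pose just before it. camera_params takes no time and is no camera call; for the wrist camera it gives the pose at the moment of the call.
- job.sign_off(): hands the job in, once; it reports no verdict.
Trained networks look in the newest picture that a camera, given by its name, has taken for a name from the list of things; names that differ only in an ending like _2 or _b are one class to them, and where a whole thing is asked for, a point or a joint stands for the part that bears it (a point fixed in the world has none). Each returns a list of dicts, best first, with "p" (0 to 1); they miss things now and then, are a little off and sometimes report something else, mostly with a low value. They report only what shows in the picture. A call takes as long as a camera call. They do not tell look-alikes from the thing itself.
- viewer.cut_out(label, camera): "mask" (480x640 bool, what is visible of it) and "extent" ([left, top, width, height] in pixels, round what is visible of it).
The state is a dict: "clock": time; "qpos": joint angles; "qvel": joint speeds; "joint_efforts": joint torques, N m; "eef_pos": TCP position; "tcp_rot": TCP orientation; "contact_force": force on the tool from outside, world axes, zero at the start; "wrist_torque": the same for the moment, N m; "opening": opening from 0.0 (shut) to 1.0 (fully open).
Only numpy, scipy, OpenCV 4.12 (cv2) and the standard library are available. Lean on these libraries where they do the work, as an engineer would, in place of code of your own. Each camera call takes 0.05 s, during which the arm holds its last target.

## Working session

There is one attempt and no reset: what is moved stays moved. The work goes in short steps, Python scripts to look and compute and a tool call to move; the robot and the scene stay as the last step left them, time stands still between calls to the robot, and variables do not carry over. Pictures are saved under pics/ and viewed, and the job is handed in when it is done.

Besides the shell and the picture viewer there is one more tool, called after ">>>" as name(argument=value, ...) on one line, values as JSON. send_rows: Moves the arm, as the interface text tells. Its arguments: {"type":"object","properties":{"plan":{"type":"array"},"squeeze":{"type":"number"}},"required":["plan"]}

```bash
ls; mkdir -p pics
python3 - <<'E'
from rig import status, viewer, job
import cv2
print(status.sense())
for n in ["side","top","wrist"]:
    p=viewer.camera_params(n); print(n,p)
    im=viewer.grab_frame(n); cv2.imwrite(f"pics/{n}0.png",im[:,:,::-1])
E
```

```text
pics
{'clock': 0.0, 'qpos': array([ 1.28158250e+00,  3.53643853e-01,  1.63414714e+00, -2.96545063e-05,
        1.15523242e+00, -2.40782889e-03]), 'qvel': array([ 6.64620526e-04,  5.90985381e-04, -5.18896904e-06,  8.42500420e-04,
        1.06156705e-03,  7.19229905e-04]), 'joint_efforts': array([-1.34889856e-04, -6.05239034e+01, -3.42072237e+01,  4.60582476e-05,
        9.08572722e-03,  6.73068530e-05]), 'eef_pos': array([176.68723228, 599.0222702 , 252.55879481]), 'tcp_rot': array([3.14156899e+00, 1.43081711e-03, 1.28400231e+00]), 'contact_force': array([-0.05334692, -0.00647896,  0.29232076]), 'wrist_torque': array([-0.00225148, -0.02779924,  0.04509986]), 'opening': 1.0008274926960101}
side {'intrinsics': array([[576.81474018,   0.        , 315.21906197],
       [  0.        , 576.81474018, 238.42730154],
       [  0.        ,   0.        ,   1.        ]]), 'xyz': array([343.98748308, 817.40241932, 911.75688794]), 'orientation': array([-2.26780192, -0.01492949, -2.89285237])}
top {'intrinsics': array([[506.30770446,   0.        , 310.23704046],
       [  0.        , 506.30770446, 236.08287429],
       [  0.        ,   0.        ,   1.        ]]), 'xyz': array([ 478.83143128, -165.00861276, 1340.64081355]), 'orientation': array([-3.07156349e+00, -1.32101450e-03, -1.56203929e+00])}
wrist {'intrinsics': array([[422.05150825,   0.        , 317.64704653],
       [  0.        , 422.05150825, 234.67133615],
       [  0.        ,   0.        ,   1.        ]]), 'xyz': array([108.98025521, 619.46360046, 373.99330479]), 'orientation': array([ 2.85819084e+00, -3.54212526e-04,  1.28418112e+00])}
```

View pics/top0.png

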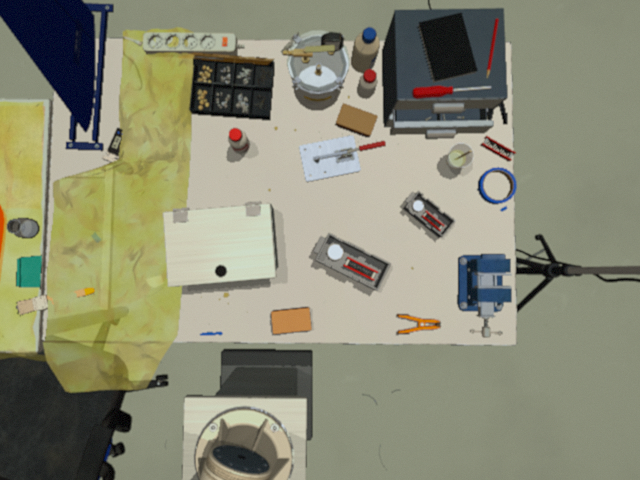

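View pics/side0.png

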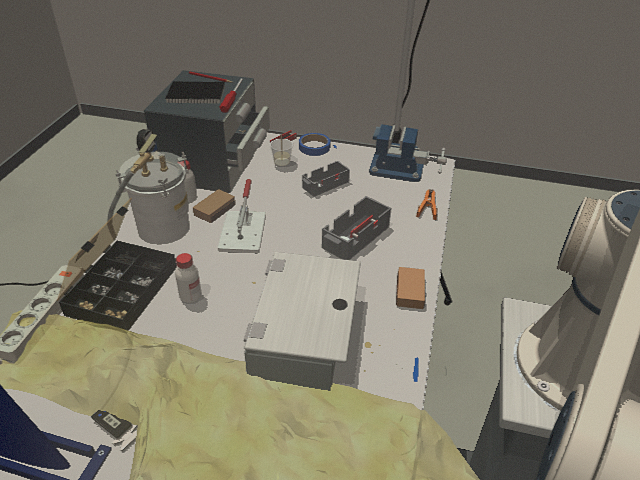

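View pics/wrist0.png

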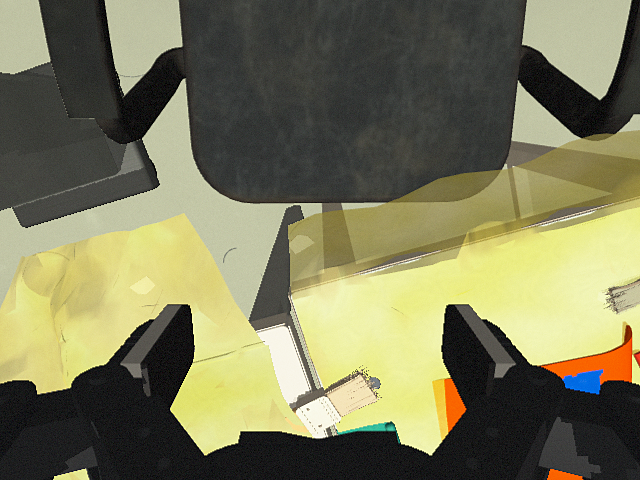

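```bash
cat > h.py <<'E'
import numpy as np, cv2
from scipy.spatial.transform import Rotation as R
from rig import status, viewer, job
def cam(n):
    p=viewer.camera_params(n)
    return p['intrinsics'],np.array(p['xyz']),R.from_euler('xyz',p['orientation']).as_matrix()
def proj(c,P):
    K,t,Rm=c; q=(np.atleast_2d(P)-t)@Rm; q=q@K.T; return q[:,:2]/q[:,2:]
def back(c,uv,z):
    K,t,Rm=c; uv=np.atleast_2d(uv).astype(float)
    d=np.c_[uv,np.ones(len(uv))]@np.linalg.inv(K).T@Rm.T
    return t+d*((z-t[2])/d[:,2])[:,None]
E
python3 - <<'E'
from h import *
for n in ["top","side"]:
    im=viewer.grab_frame(n); c=cam(n)
    for l in ["lid_pad","lid","crate","chest","sanding_block","hardener_bottle","crate_ledge"]:
        for d in viewer.cut_out(l,n)[:3]:
            m=d['mask']; ys,xs=np.nonzero(m)
            if len(xs)==0: continue
            r=cv2.minAreaRect(np.c_[xs,ys].astype(np.float32))
            np.save(f"pics/m_{n}_{l}.npy",m) if d is not None else 0
            print(n,l,round(d['p'],2),d['extent'],len(xs),(round(xs.mean(),1),round(ys.mean(),1)),np.round(cv2.boxPoints(r),1).tolist())
    if n=="top":
        cv2.imwrite("pics/zc.png",cv2.resize(im[220:305,295:405,::-1],None,fx=7,fy=7,interpolation=cv2.INTER_CUBIC))
        cv2.imwrite("pics/zl.png",cv2.resize(im[190:300,155:290,::-1],None,fx=5,fy=5,interpolation=cv2.INTER_CUBIC))
    else:
        cv2.imwrite("pics/zcs.png",cv2.resize(im[190:265,310:400,::-1],None,fx=8,fy=8,interpolation=cv2.INTER_CUBIC))
        cv2.imwrite("pics/zls.png",cv2.resize(im[245:395,240:370,::-1],None,fx=4,fy=4,interpolation=cv2.INTER_CUBIC))
print(status.sense()['clock'])
E
```

```text
top lid_pad 0.61 [164.1, 200.3, 115.9, 85.0] 8141 (np.float64(219.3), np.float64(245.0)) [[161.39999389648438, 211.39999389648438], [270.6000061035156, 202.3000030517578], [276.8999938964844, 278.29998779296875], [167.8000030517578, 287.3999938964844]]
top lid 0.68 [162.5, 203.8, 116.3, 81.0] 8149 (np.float64(218.9), np.float64(245.2)) [[160.39999389648438, 212.39999389648438], [270.20001220703125, 202.89999389648438], [276.79998779296875, 278.3999938964844], [167.0, 288.0]]
top crate 0.95 [402.1, 188.5, 51.6, 49.1] 1243 (np.float64(428.3), np.float64(214.3)) [[399.1000061035156, 206.89999389648438], [414.8999938964844, 187.10000610351562], [456.6000061035156, 220.5], [440.79998779296875, 240.1999969482422]]
top crate 0.71 [315.0, 234.9, 75.6, 52.8] 2193 (np.float64(351.3), np.float64(261.1)) [[310.1000061035156, 258.0], [323.6000061035156, 230.39999389648438], [390.3999938964844, 263.1000061035156], [376.8999938964844, 290.70001220703125]]
top chest 0.73 [163.4, 198.8, 115.7, 84.6] 8315 (np.float64(220.2), np.float64(244.3)) [[161.3000030517578, 209.6999969482422], [272.600006103515
[... 2491 characters left out ...]
52.2] 1005 (np.float64(187.4), np.float64(278.9)) [[171.10000610351562, 255.1999969482422], [194.39999389648438, 250.89999389648438], [203.60000610351562, 300.0], [180.3000030517578, 304.3999938964844]]
side crate_ledge 0.84 [322.9, 198.0, 70.4, 62.7] 2629 (np.float64(356.0), np.float64(228.1)) [[313.1000061035156, 235.10000610351562], [374.70001220703125, 187.8000030517578], [399.70001220703125, 220.3000030517578], [338.1000061035156, 267.70001220703125]]
side crate_ledge 0.77 [300.6, 162.8, 49.2, 32.7] 1037 (np.float64(325.8), np.float64(178.5)) [[297.70001220703125, 176.10000610351562], [344.5, 157.60000610351562], [353.5, 180.39999389648438], [306.70001220703125, 198.8000030517578]]
0.95
```

View pics/zc.png

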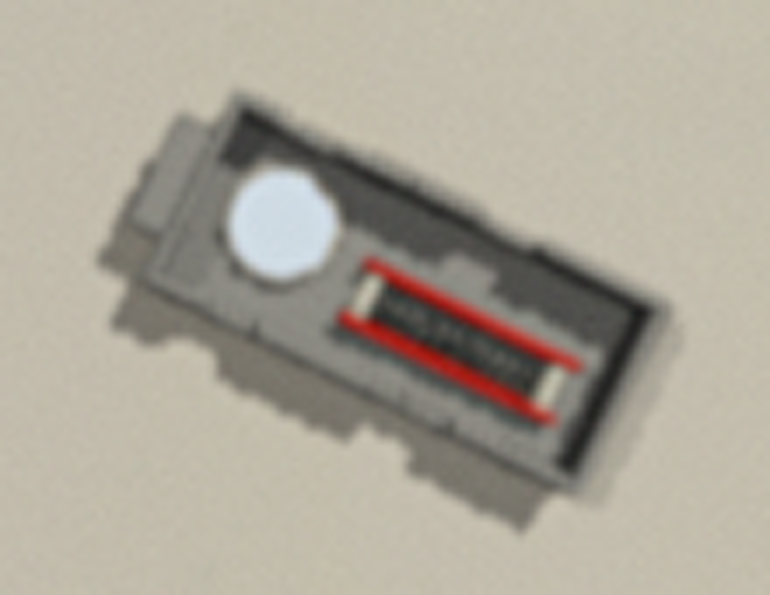

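View pics/zl.png

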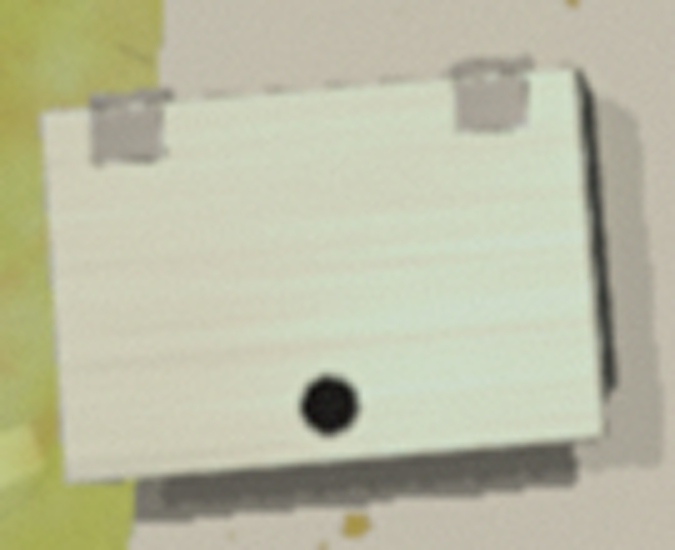

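View pics/zcs.png

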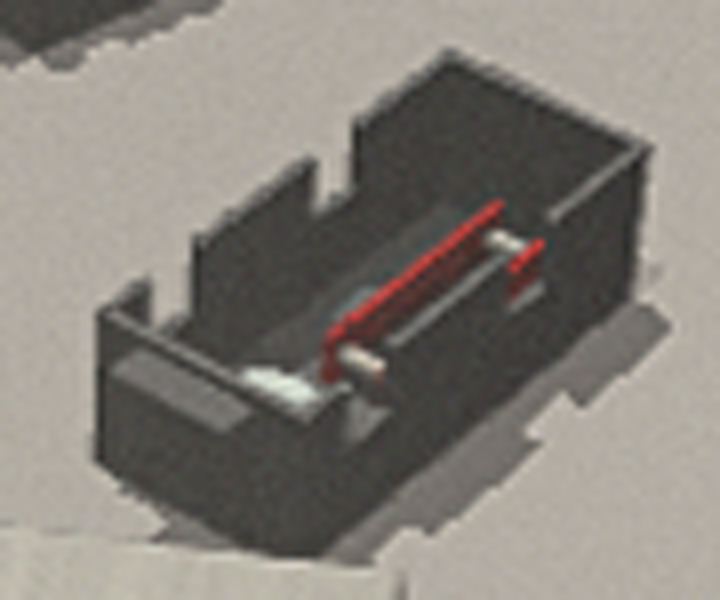

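View pics/zls.png

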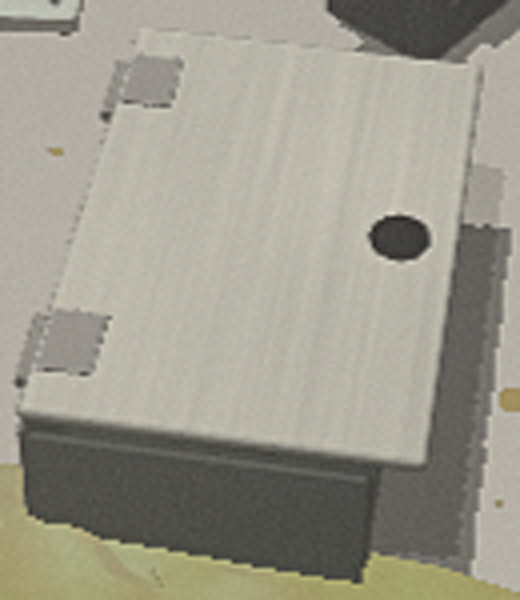

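Run:
```python
from h import *
from scipy.optimize import least_squares
T,S=cam("top"),cam("side")
def rot(p,P): 
    c,s=np.cos(p[2]),np.sin(p[2]); P=np.array(P,float)
    return np.c_[p[0]+c*P[:,0]-s*P[:,1],p[1]+s*P[:,0]+c*P[:,1],P[:,2]]
# crate: top corners; +x toward ledge. 
tc=np.array([[329.3,233.1],[390.7,264],[377.1,290],[316.4,260.7]])
print(back(T,tc,60).round(1))
# world: image up=+x, left=+y. ledge dir ~ +y,+x
M=[[88,-39,60],[-88,-39,60],[-88,39,60],[88,39,60]]
sc=np.array([[322.2,228.7],[391.5,208.5],[366.2,196.2],[349.4,242.5]])
b=back(S,sc,60);print(b.round(1))
Ms=[M[3],M[1],M[0],M[2]]
# assign by nearest after top-only fit
f=lambda p:(proj(T,rot(p,M))-tc).ravel()
r=least_squares(f,[420,-250,1.2]);print("top",r.x.round(3),r.fun.round(1))
A=np.array(M); w=rot(r.x,M)
idx=[np.argmin(np.linalg.norm(proj(S,w)-s,axis=1)) for s in sc];print(idx,(proj(S,w)[idx]-sc).round(1))
f2=lambda p:np.r_[(proj(T,rot(p,M))-tc).ravel(),(proj(S,rot(p,A[idx]))-sc).ravel()]
r=least_squares(f2,r.x);print("both crate",r.x.round(3),r.fun.round(1)); np.save("crate.npy",r.x)
# lid: chest origin frame; hinge at x? ; lid top z=98
tl=np.array([[42,112],[580,68],[604,435],[66,482]])/5+[155,190]
L=back(T,tl,98);print(L.round(1)); print(np.linalg.norm(np.diff(L,axis=0),axis=1))
d=(L[0]+L[3]-L[1]-L[2]);print("yaw",np.arctan2(d[1],d[0])-np.pi/2, "centre",L.mean(0))
sl=np.array([[145,30],[480,65],[425,463],[20,410]])/4+[240,245]
L=back(S,sl,98);print(L.round(1)); print(np.linalg.norm(np.diff(L,axis=0),axis=1))
print("pad",back(T,[[221,271]],99),back(S,[[340,304.2]],99))
```

```text
[[ 576.7 -214.2   60. ]
 [ 499.8 -369.8   60. ]
 [ 434.1 -335.4   60. ]
 [ 506.5 -182.    60. ]]
[[ 575.1 -210.7   60. ]
 [ 429.3 -332.6   60. ]
 [ 498.8 -367.    60. ]
 [ 503.2 -178.5   60. ]]
top [ 504.281 -275.352    1.12 ] [-0.4 -0.4  0.7 -0.5  0.9  1.3 -1.1 -0.4]
[np.int64(0), np.int64(2), np.int64(1), np.int64(3)] [[-0.8 -0.8]
 [-0.3 -1.3]
 [-0.6 -1.2]
 [-1.8 -0.5]]
both crate [ 502.952 -274.585    1.124] [-0.8  0.2  0.4 -0.1  0.7  1.7 -1.5  0.3 -0.3 -0.4  0.1 -1.1 -0.3 -0.9
 -1.1 -0.2]
[[621.4 196.9  98. ]
 [645.6 -68.2  98. ]
 [464.9 -82.5  98. ]
 [439.7 179.9  98. ]]
[266.26057649 181.25537694 263.66677972]
yaw 0.09338827843742092 centre [542.91525517  56.52965231  98.        ]
[[640.2 -60.6  98. ]
 [462.3 -80.2  98. ]
 [436.6 182.1  98. ]
 [617.9 199.9  98. ]]
[178.99979551 263.48364295 182.17190093]
pad [[478.39163943  51.62683563  99.        ]] [[476.2324161   52.78133852  99.        ]]
```

```bash
cat >> h.py <<'E'
def Rt(pitchdown,yaw):
    """tool z: horizontal heading = yaw+? ; see lay()"""
def orient(head,alpha,side=1):
    # tool z points along heading 'head' (world yaw) and alpha below horizontal; tool x = left (side=1) horizontal
    z=np.array([np.cos(head)*np.cos(alpha),np.sin(head)*np.cos(alpha),-np.sin(alpha)])
    x=side*np.array([-np.sin(head),np.cos(head),0.]); y=np.cross(z,x)
    return np.c_[x,y,z]
def plan(pos,Rw,steps=5):
    s=status.sense(); p=s['eef_pos']; R0=R.from_euler('xyz',s['tcp_rot']).as_matrix()
    d=R0.T@(np.array(pos)-p)/1000; rv=R.from_matrix(R0.T@Rw).as_rotvec()
    print("t",s['clock'],"pos",p.round(1),"rot",s['tcp_rot'].round(3),"q",s['qpos'].round(3),"F",s['contact_force'].round(1),"op",round(s['opening'],2))
    nr=max(np.linalg.norm(d)/.0417,np.linalg.norm(rv)/.125)
    print("d",d.round(4),"rv",rv.round(3),"rows",round(nr,1))
    f=5/max(nr,5)
    print("call: d",(d*f).round(4).tolist(),"rv",(rv*f).round(3).tolist())
    print("row :",(d*f/5).round(4).tolist(),(rv*f/5).round(3).tolist())
    return s
HEAD=0.093
E
python3 -c "
from h import *
plan([477.5,52,190],orient(HEAD,np.pi/2))"
```

```text
t 0.95 pos [176.8 599.5 253.3] rot [-3.142  0.     1.284] q [ 1.282  0.353  1.633  0.     1.155 -0.002] F [-0.6 -0.4  0.3] op 1.0
d [-0.44    0.4433  0.0633] rv [-0.    0.   -0.38] rows 15.1
call: d [-0.1461, 0.1472, 0.021] rv [-0.0, 0.0, -0.126]
row : [-0.0292, 0.0294, 0.0042] [-0.0, 0.0, -0.025]
```

>>> send_rows(plan=[[[-0.029,0.029,0.003],[0,0,-0.025],-1],[[-0.058,0.058,0.006],[0,0,-0.05],-1],[[-0.087,0.088,0.009],[0,0,-0.075],-1],[[-0.117,0.118,0.012],[0,0,-0.1],-1],[[-0.147,0.147,0.015],[0,0,-0.125],-1]], squeeze=40)

```text
clock: 1.37
eef_pos: [276.2, 416.4, 238.3]
tcp_rot: [3.141, -0.0, 1.411]
contact_force: [1.8, 1.0, -0.4]
opening: 0.302
```

```bash
python3 -c "
from h import *
plan([477.5,52,190],orient(HEAD,np.pi/2))"
```

```text
t 1.3667 pos [276.2 416.4 238.3] rot [ 3.141 -0.     1.411] q [ 0.982  0.174  1.912 -0.     1.055 -0.429] F [ 1.8  1.  -0.4] op 0.3
d [-0.3277  0.2568  0.0483] rv [ 0.    -0.    -0.253] rows 10.1
call: d [-0.163, 0.1277, 0.024] rv [0.0, -0.0, -0.126]
row : [-0.0326, 0.0255, 0.0048] [0.0, -0.0, -0.025]
```

>>> send_rows(plan=[[[-0.033,0.026,0.005],[0,0,-0.025],-1],[[-0.065,0.051,0.01],[0,0,-0.05],-1],[[-0.098,0.077,0.014],[0,0,-0.075],-1],[[-0.131,0.102,0.019],[0,0,-0.1],-1],[[-0.164,0.128,0.024],[0,0,-0.126],-1]])

```text
clock: 1.78
eef_pos: [375.7, 234.7, 214.8]
tcp_rot: [3.14, -0.001, 1.538]
contact_force: [0.9, -0.4, -0.4]
opening: -0.0
```

```bash
python3 -c "
from h import *
plan([477.5,52,170],orient(HEAD,np.pi/2))"
```

```text
t 1.7833 pos [375.7 234.7 214.8] rot [ 3.140e+00 -1.000e-03  1.538e+00] q [ 0.555  0.113  2.047  0.     0.981 -0.984] F [ 0.9 -0.4 -0.4] op -0.0
d [-0.1793  0.1076  0.0448] rv [ 0.001 -0.001 -0.125] rows 5.1
call: d [-0.1748, 0.1049, 0.0436] rv [0.001, -0.001, -0.122]
row : [-0.035, 0.021, 0.0087] [0.0, -0.0, -0.024]
```

>>> send_rows(plan=[[[-0.036,0.022,0.009],[0,0,-0.025],-1],[[-0.072,0.043,0.018],[0,0,-0.05],-1],[[-0.108,0.065,0.027],[0,0,-0.075],-1],[[-0.144,0.086,0.036],[0,0,-0.1],-1],[[-0.179,0.108,0.045],[0,0,-0.125],-1]])

```text
clock: 2.2
eef_pos: [475.0, 56.4, 171.2]
tcp_rot: [3.14, -0.001, 1.665]
contact_force: [1.0, 0.6, 0.6]
opening: 0.001
```

```bash
python3 -c "
from h import *
s=plan([477.5,52,125],orient(HEAD,np.pi/2))
from scipy.optimize import least_squares
D=[(.353,1.633,1.155,625,253.3),(.174,1.912,1.055,499.7,238.3),(.113,2.047,.981,443,214.8)]
q=s['qpos'];p=s['eef_pos'];D.append((q[1],q[2],q[4],np.hypot(p[0],p[1]),p[2]));D=np.array(D)
a=D[:,0];b=a+D[:,1]
A=[];y=[]
f=lambda v:np.r_[v[0]+v[1]*np.sin(a)+v[2]*np.sin(b)+v[4]*np.cos(b)-D[:,3], v[3]+v[1]*np.cos(a)+v[2]*np.cos(b)-v[4]*np.sin(b)-D[:,4]]
r=least_squares(f,[0,500,500,100,0]);print(r.x,r.fun.round(1))
im=viewer.grab_frame('wrist');cv2.imwrite('pics/w1.png',im[:,:,::-1])
im=viewer.grab_frame('side');cv2.imwrite('pics/s1.png',im[:,:,::-1])
"
```

```text
t 2.2 pos [475.   56.4 171.2] rot [ 3.140e+00 -1.000e-03  1.665e+00] q [ 1.150e-01  2.290e-01  2.019e+00  1.000e-03  8.920e-01 -1.550e+00] F [1.  0.6 0.6] op 0.0
d [-0.0047  0.002   0.0462] rv [ 0.002 -0.001  0.001] rows 1.1
call: d [-0.0047, 0.002, 0.0462] rv [0.002, -0.001, 0.001]
row : [-0.0009, 0.0004, 0.0092] [0.0, -0.0, 0.0]
[  1.12964249 568.40983448 491.75292144 -30.31843298  56.11597472] [-0.   0.1 -0.1  0.   0.   0.1 -0.3  0.1]
```

View pics/w1.png

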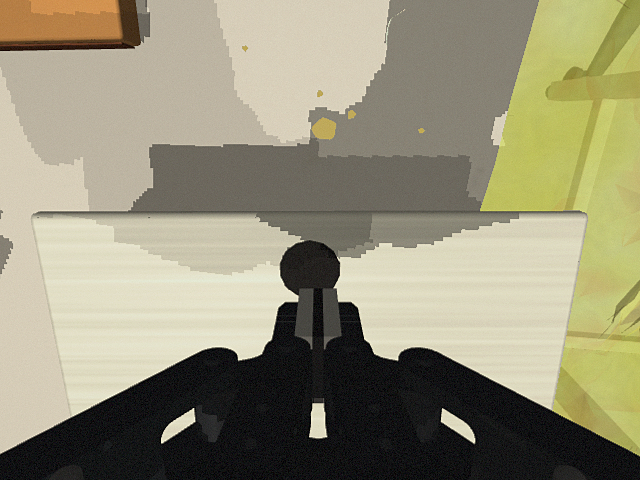

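View pics/s1.png

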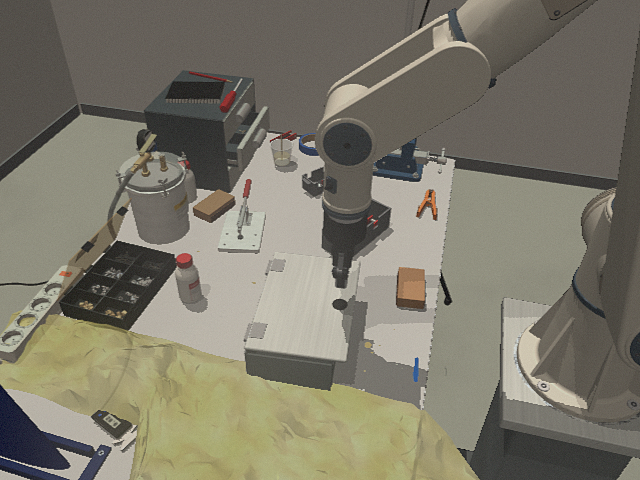

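```bash
python3 -c "
from h import *
c=cam('wrist'); print(back(c,[[310,268]],99)); print(back(c,[[35,213],[587,213]],98))
s=plan([477.5,52.5,126],orient(HEAD,np.pi/2))
"
```

```text
[[479.42803204  51.00497762  99.        ]]
[[463.73933807 -80.30830867  98.        ]
 [440.64434965 178.86270718  98.        ]]
t 2.3 pos [476.4  54.1 170.5] rot [3.14 0.   1.66] q [ 1.100e-01  2.320e-01  2.017e+00 -1.000e-03  8.910e-01 -1.549e+00] F [0.2 0.4 0.5] op 0.0
d [-0.0017  0.0008  0.0445] rv [ 0.002  0.    -0.004] rows 1.1
call: d [-0.0017, 0.0008, 0.0445] rv [0.002, 0.0, -0.004]
row : [-0.0003, 0.0002, 0.0089] [0.0, 0.0, -0.001]
```

>>> send_rows(plan=[[[-0.001,0.001,0.015],[0,0,0],-1],[[-0.002,0.001,0.03],[0,0,0],-1],[[-0.002,0.001,0.04],[0,0,0],-1],[[-0.002,0.001,0.045],[0,0,0],-1],[[-0.002,0.001,0.045],[0,0,0],-1]])

```text
clock: 2.72
eef_pos: [476.8, 52.6, 124.7]
tcp_rot: [-3.141, 0.0, 1.66]
contact_force: [0.1, 0.2, 0.4]
opening: -0.004
```

>>> send_rows(plan=[[[0,0,0.002],[0,0,0],-1],[[0,0,0.003],[0,0,0],-1],[[0,0,0.004],[0,0,0],-1],[[0,0,0.006],[0,0,0],-1],[[0,0,0.007],[0,0,0],-1]])

```text
clock: 3.13
eef_pos: [477.1, 52.9, 118.1]
tcp_rot: [3.141, 0.0, 1.66]
contact_force: [-1.9, 1.7, 7.6]
opening: 0.002
```

>>> send_rows(plan=[[[0,0,0.001],[0,0,0],-1],[[0,0,0.002],[0,0,0],-1],[[0,0,0.003],[0,0,0],-1],[[0,0,0.003],[0,0,0],-1],[[0,0,0.003],[0,0,0],-1]])

```text
clock: 3.55
eef_pos: [477.0, 52.9, 115.5]
tcp_rot: [3.141, 0.0, 1.66]
contact_force: [-2.5, -0.2, 5.3]
opening: 0.002
```

```bash
python3 -c "
from h import *
print(status.sense()['contact_force'],status.sense()['eef_pos'])"
```

```text
[-2.4692213  -0.24015056  5.2628887 ] [477.03975067  52.90745056 115.49542439]
```

>>> send_rows(plan=[[[0,0,0.001],[0,0,0],-1],[[0,0,0.001],[0,0,0],-1],[[0,0,-0.005],[0,0,0],-1],[[0,0,-0.02],[0,0,0],-1],[[0,0,-0.05],[0,0,0],-1]])

```text
clock: 3.97
eef_pos: [475.2, 52.7, 164.1]
tcp_rot: [-3.137, 0.0, 1.66]
contact_force: [-0.2, -0.3, 0.2]
opening: 0.001
```

```bash
python3 -c "
from h import *
print(status.sense()['contact_force'],status.sense()['eef_pos'])
im=viewer.grab_frame('side');cv2.imwrite('pics/s2.png',im[:,:,::-1])
im=viewer.grab_frame('wrist');cv2.imwrite('pics/w2.png',im[:,:,::-1])"
```

```text
[-0.21848016 -0.26253161  0.22008597] [475.17340253  52.7424095  164.0992257 ]
```

View pics/s2.png

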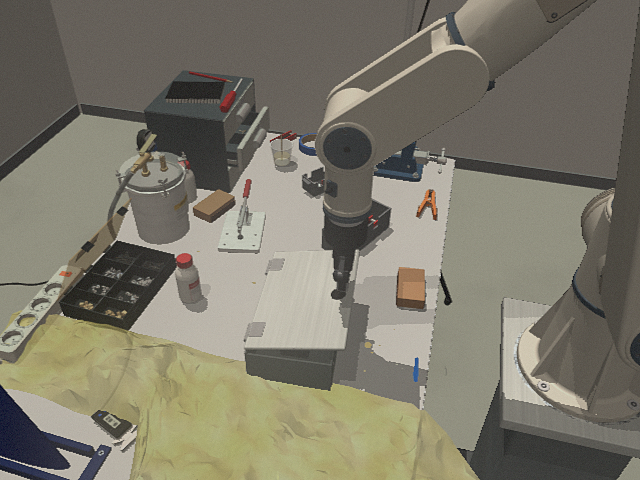

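```bash
cat >> h.py <<'E'
H=np.array([633.,66.4]); U=np.array([np.cos(HEAD),np.sin(HEAD)])
def W(s,z,t=0): 
    p=H+s*U+t*np.array([-U[1],U[0]]); return [p[0],p[1],z]
def hs(p):
    return round(float((np.array(p)[:2]-H)@U),1),round(float(p[2]),1)
E
python3 -c "
from h import *
a=np.radians(60)
plan(W(-240,180),orient(HEAD,a))"
```

```text
t 4.0667 pos [479.4  53.2 169.2] rot [3.135 0.    1.66 ] q [ 0.107  0.236  2.015 -0.     0.884 -1.553] F [ 0.3 -0.3 -0.1] op -0.0
d [-0.0014 -0.0858 -0.0114] rv [-0.517  0.001 -0.003] rows 4.1
call: d [-0.0014, -0.0858, -0.0114] rv [-0.517, 0.001, -0.003]
row : [-0.0003, -0.0172, -0.0023] [-0.103, 0.0, -0.001]
```

>>> send_rows(plan=[[[0,-0.02,-0.016],[0,0,0],-1],[[0,-0.045,-0.015],[-0.1,0,0],-1],[[-0.001,-0.07,-0.011],[-0.22,0,0],-1],[[-0.001,-0.086,-0.011],[-0.34,0,0],-1],[[-0.001,-0.086,-0.011],[-0.46,0,0],-1]])

```text
clock: 4.48
eef_pos: [390.1, 44.1, 179.1]
tcp_rot: [2.671, -0.0, 1.66]
contact_force: [0.8, -0.7, -0.3]
opening: -0.002
```

```bash
python3 -c "
from h import *
a=np.radians(60)
s=plan(W(-215,138.5),orient(HEAD,a)); print(hs(s['eef_pos']))
q=s['qpos'];p=s['eef_pos'];A=q[1];B=A+q[2];C=B+q[4]
v=[1.13,568.4,491.75,-30.3,56.1]
rw=v[0]+v[1]*np.sin(A)+v[2]*np.sin(B)+v[4]*np.cos(B); zw=v[3]+v[1]*np.cos(A)+v[2]*np.cos(B)-v[4]*np.sin(B)
print('L6',(np.hypot(*p[:2])-rw)/np.sin(C),(p[2]-zw)/(1+np.cos(C)))
im=viewer.grab_frame('side');cv2.imwrite('pics/s3.png',im[:,:,::-1])"
```

```text
t 4.4833 pos [390.1  44.1 179.1] rot [ 2.671 -0.     1.66 ] q [ 0.12  -0.1    2.467 -0.045  0.305 -1.501] F [ 0.8 -0.7 -0.3] op -0.0
d [-0.0003  0.0074  0.0493] rv [-0.053  0.001 -0.003] rows 1.2
call: d [-0.0003, 0.0074, 0.0493] rv [-0.053, 0.001, -0.003]
row : [-0.0001, 0.0015, 0.0099] [-0.011, 0.0, -0.001]
(-244.0, 179.1)
L6 318.5921637549295 319.47940151846774
```

View pics/s3.png

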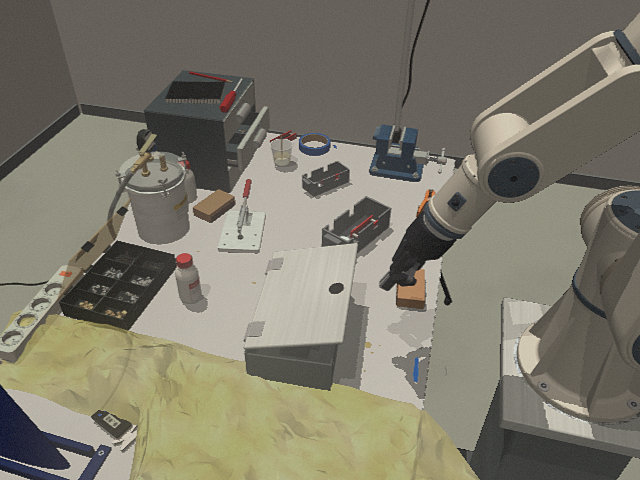

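```bash
cat >> h.py <<'E'
def ik(r,z,al):
    # alpha below horizontal
    rw=r-319*np.cos(al)-1.1; zw=z+319*np.sin(al)-289
    L2=568.4; L3=np.hypot(491.75,56.1); off=np.arctan2(56.1,491.75)
    D2=rw**2+zw**2; c=(D2-L2**2-L3**2)/(2*L2*L3); e=np.arccos(np.clip(c,-1,1))
    q2=np.arctan2(rw,zw)-np.arctan2(L3*np.sin(e),L2+L3*np.cos(e)); q3=e-off
    return q2,q3,np.pi/2+al-q2-q3
E
python3 -c "
from h import *
s=status.sense(); print(s['qpos'].round(3), np.round(ik(392.6,179.1,2.671-np.pi/2),3))
for th in [.2,.29,.5,.8,1.1,1.3,1.5,1.7,1.8]:
  for ad in [60,70]:
    a=np.radians(ad)
    d=np.array([np.cos(a),-np.sin(a)]); n=np.array([np.sin(a),np.cos(a)])
    lip=np.array([-183*np.cos(th),90+183*np.sin(th)])
    if th<a:
        tip=lip+20*d-11*n
    else:
        # tip corner (tip+11n) touches underside at r=165
        N=np.array([-np.sin(th),-np.cos(th)])
        tip=np.array([-163*np.cos(th),90+163*np.sin(th)])-11*n
    tcp=tip-22*d
    print(th,ad,tcp.round(0),np.round(ik(637+tcp[0],tcp[1],a),2))
"
```

```text
[ 0.12  -0.101  2.476 -0.047  0.289 -1.498] [-0.099  2.468  0.302]
0.2 60 [-190.  123.] [0.15 2.46 0.01]
0.2 70 [-190.  124.] [0.15 2.35 0.3 ]
0.29 60 [-186.  139.] [0.11 2.44 0.07]
0.29 70 [-186.  140.] [0.12 2.33 0.35]
0.5 60 [-171.  174.] [0.04 2.38 0.2 ]
0.5 70 [-172.  176.] [0.07 2.27 0.46]
0.8 60 [-138.  218.] [0.   2.28 0.34]
0.8 70 [-139.  219.] [0.05 2.16 0.58]
1.1 60 [-94. 249.] [0.03 2.17 0.43]
1.1 70 [-94. 251.] [0.08 2.05 0.67]
1.3 60 [-64. 261.] [0.06 2.1  0.46]
1.3 70 [-61. 264.] [0.11 1.97 0.71]
1.5 60 [-32. 266.] [0.11 2.03 0.48]
1.5 70 [-29. 270.] [0.16 1.9  0.73]
1.7 60 [  0. 265.] [0.16 1.97 0.49]
1.7 70 [  3. 269.] [0.21 1.84 0.74]
1.8 60 [ 17. 262.] [0.19 1.94 0.49]
1.8 70 [ 19. 266.] [0.24 1.81 0.74]
```

```bash
python3 -c "
from h import *
a=np.radians(70)
print(ik(637-215,139,a))
s=plan(W(-215,139),orient(HEAD,a)); print(hs(s['eef_pos']))"
```

```text
(np.float64(0.0791990196180472), np.float64(2.3794247844603253), np.float64(0.3339029991125546))
t 4.5333 pos [388.2  44.  177.6] rot [ 2.664e+00 -1.000e-03  1.661e+00] q [ 0.12  -0.101  2.476 -0.047  0.289 -1.498] F [-5.5 -1.3 -4.2] op 0.0
d [-0.0004  0.0097  0.0485] rv [ 0.128  0.001 -0.003] rows 1.2
call: d [-0.0004, 0.0097, 0.0485] rv [0.128, 0.001, -0.003]
row : [-0.0001, 0.0019, 0.0097] [0.026, 0.0, -0.001]
(-245.9, 177.6)
```

>>> send_rows(plan=[[[0,0.002,0.01],[0.03,0,0],-1],[[0,0.004,0.024],[0.06,0,0],-1],[[0,0.007,0.038],[0.1,0,0],-1],[[0,0.01,0.048],[0.128,0,0],-1],[[0,0.01,0.048],[0.128,0,0],-1]])

```text
clock: 4.95
eef_pos: [421.4, 47.0, 139.3]
tcp_rot: [2.794, -0.001, 1.66]
contact_force: [-0.2, -1.1, 0.1]
opening: -0.001
```

```bash
python3 -c "
from h import *
a=np.radians(70)
s=plan(W(-186,140),orient(HEAD,a)); print(hs(s['eef_pos']))
im=viewer.grab_frame('wrist');cv2.imwrite('pics/w4.png',im[:,:,::-1])
im=viewer.grab_frame('side');cv2.imwrite('pics/s4.png',im[:,:,::-1])"
```

```text
t 4.95 pos [421.4  47.  139.3] rot [ 2.794e+00 -1.000e-03  1.660e+00] q [ 0.113  0.082  2.373 -0.022  0.339 -1.527] F [-0.2 -1.1  0.1] op -0.0
d [-0.0003  0.0251  0.0084] rv [-0.001  0.001 -0.003] rows 0.6
call: d [-0.0003, 0.0251, 0.0084] rv [-0.001, 0.001, -0.003]
row : [-0.0001, 0.005, 0.0017] [-0.0, 0.0, -0.001]
(-212.5, 139.3)
```

View pics/s4.png

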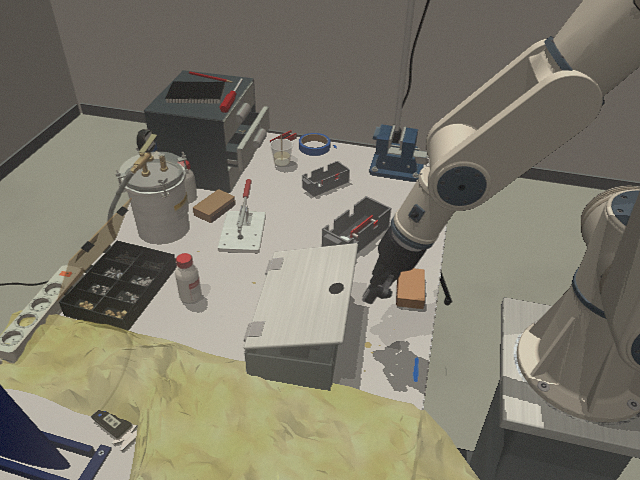

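View pics/w4.png

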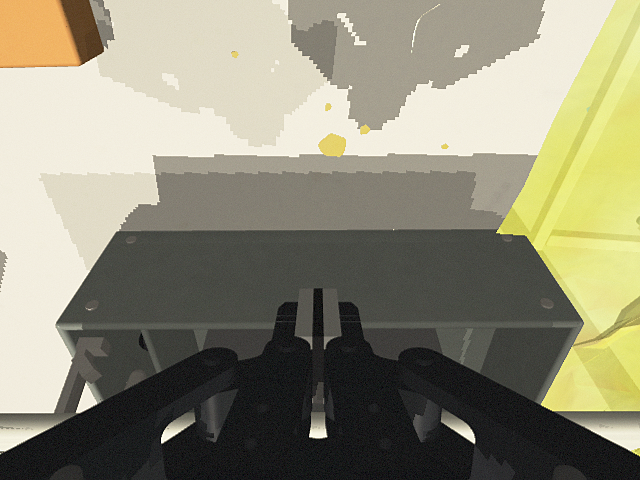

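>>> send_rows(plan=[[[0,0.013,0.004],[0,0,0],-1],[[0,0.025,0.008],[0,0,0],-1],[[0,0.038,-0.006],[0,0,0],-1],[[0,0.051,-0.02],[0,0,0],-1],[[0,0.062,-0.029],[0,0,0],-1]])

```text
clock: 5.47
eef_pos: [467.5, 51.1, 189.2]
tcp_rot: [2.793, -0.001, 1.66]
contact_force: [-0.3, 0.6, -0.4]
opening: 0.005
```

```bash
python3 -c "
from h import *
a=np.radians(70)
s=plan(W(-139,219),orient(HEAD,a)); print(hs(s['eef_pos']))
plan(W(-94,251),orient(HEAD,a))
im=viewer.grab_frame('side');cv2.imwrite('pics/s5.png',im[:,:,::-1])"
```

```text
t 5.4667 pos [467.5  51.1 189.2] rot [ 2.793e+00 -1.000e-03  1.660e+00] q [ 0.11   0.051  2.243 -0.014  0.5   -1.539] F [-0.3  0.6 -0.4] op 0.01
d [-0.0001  0.0357 -0.0188] rv [-0.001  0.001 -0.003] rows 1.0
call: d [-0.0001, 0.0357, -0.0188] rv [-0.001, 0.001, -0.003]
row : [-0.0, 0.0071, -0.0038] [-0.0, 0.0, -0.001]
(-166.2, 189.2)
t 5.4667 pos [467.5  51.1 189.2] rot [ 2.793e+00 -1.000e-03  1.660e+00] q [ 0.11   0.051  2.243 -0.014  0.5   -1.539] F [-0.3  0.6 -0.4] op 0.01
d [ 0.0001  0.089  -0.0335] rv [-0.001  0.001 -0.003] rows 2.3
call: d [0.0001, 0.089, -0.0335] rv [-0.001, 0.001, -0.003]
row : [0.0, 0.0178, -0.0067] [-0.0, 0.0, -0.001]
```

View pics/s5.png

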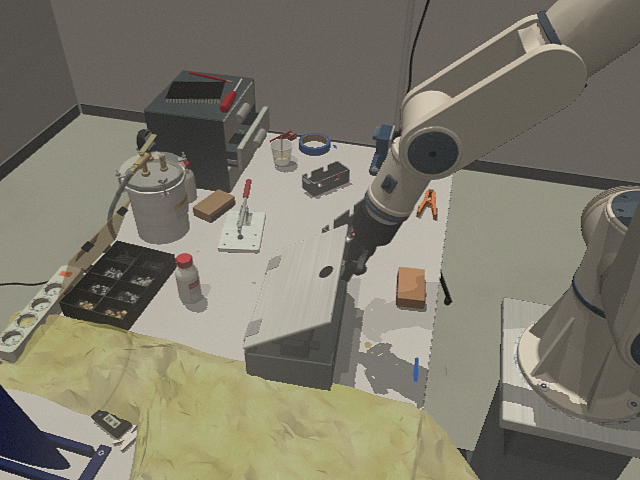

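>>> send_rows(plan=[[[0,0.018,-0.01],[0,0,0],-1],[[0,0.036,-0.019],[0,0,0],-1],[[0,0.055,-0.025],[0,0,0],-1],[[0,0.073,-0.03],[0,0,0],-1],[[0,0.089,-0.034],[0,0,0],-1]])

```text
clock: 5.93
eef_pos: [542.4, 57.9, 255.2]
tcp_rot: [2.787, -0.001, 1.661]
contact_force: [0.1, -0.5, -0.2]
opening: 0.005
```

```bash
python3 -c "
from h import *
a=np.radians(70)
s=plan(W(-29,265),orient(HEAD,a)); print(hs(s['eef_pos']))
plan(W(0,266),orient(HEAD,a))
im=viewer.grab_frame('side');cv2.imwrite('pics/s6.png',im[:,:,::-1])"
```

```text
t 5.9333 pos [542.4  57.9 255.2] rot [ 2.787e+00 -1.000e-03  1.661e+00] q [ 0.107  0.071  2.04  -0.008  0.675 -1.548] F [ 0.1 -0.5 -0.2] op 0.01
d [0.0003 0.0615 0.0124] rv [ 0.006  0.001 -0.003] rows 1.5
call: d [0.0003, 0.0615, 0.0124] rv [0.006, 0.001, -0.003]
row : [0.0001, 0.0123, 0.0025] [0.001, 0.0, -0.001]
(-91.0, 255.2)
t 5.9333 pos [542.4  57.9 255.2] rot [ 2.787e+00 -1.000e-03  1.661e+00] q [ 0.107  0.071  2.04  -0.008  0.675 -1.548] F [ 0.1 -0.5 -0.2] op 0.01
d [0.0004 0.089  0.0215] rv [ 0.006  0.001 -0.003] rows 2.2
call: d [0.0004, 0.089, 0.0215] rv [0.006, 0.001, -0.003]
row : [0.0001, 0.0178, 0.0043] [0.001, 0.0, -0.001]
```

View pics/s6.png

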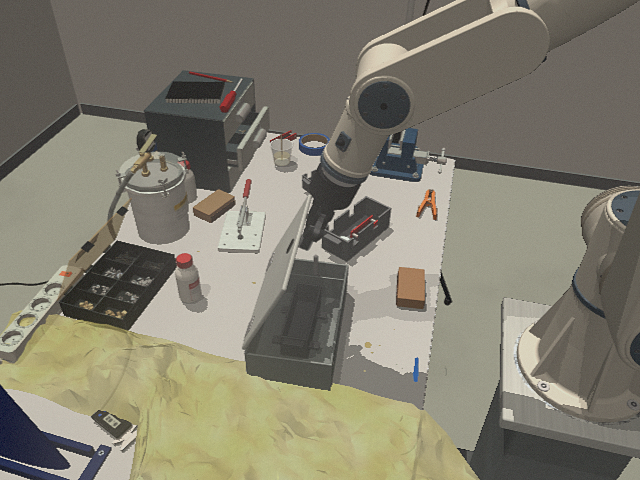

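>>> send_rows(plan=[[[0,0.022,0.005],[0,0,0],-1],[[0,0.044,0.01],[0,0,0],-1],[[0,0.066,0.016],[0,0,0],-1],[[0,0.088,0.022],[0,0,0],-1],[[0,0.112,0.03],[0,0,0],-1]])

```text
clock: 6.4
eef_pos: [660.7, 68.5, 268.4]
tcp_rot: [2.783, -0.001, 1.661]
contact_force: [-0.6, -0.7, -0.1]
opening: 0.001
```

```bash
python3 -c "
from h import *
a=np.radians(90)
s=plan(W(-170,300),orient(HEAD,a)); print(hs(s['eef_pos']))
im=viewer.grab_frame('side');cv2.imwrite('pics/s7.png',im[:,:,::-1])"
```

```text
t 6.4 pos [660.7  68.5 268.4] rot [ 2.783e+00 -1.000e-03  1.661e+00] q [ 0.103  0.245  1.797 -0.006  0.741 -1.554] F [-0.6 -0.7 -0.1] op 0.0
d [-0.0002 -0.1741 -0.0991] rv [ 0.359 -0.    -0.003] rows 4.8
call: d [-0.0002, -0.1741, -0.0991] rv [0.359, -0.0, -0.003]
row : [-0.0, -0.0348, -0.0198] [0.072, -0.0, -0.001]
(27.8, 268.4)
```

View pics/s7.png

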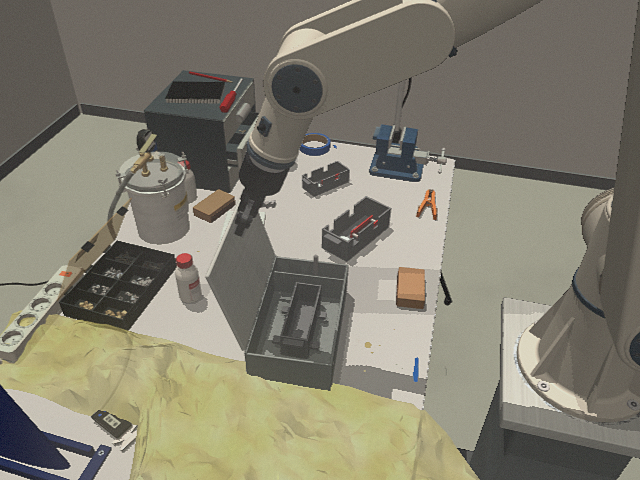

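>>> send_rows(plan=[[[0,-0.035,-0.02],[0.05,0,0],0.95],[[0,-0.07,-0.04],[0.12,0,0],0.95],[[0,-0.105,-0.06],[0.2,0,0],0.95],[[0,-0.14,-0.08],[0.28,0,0],0.95],[[0,-0.175,-0.1],[0.359,0,0],0.95]])

```text
clock: 6.87
eef_pos: [464.4, 50.8, 300.6]
tcp_rot: [3.141, -0.001, 1.661]
contact_force: [0.4, 0.9, 0.5]
opening: 0.711
```

```bash
python3 -c "
from h import *
s=status.sense();print(s['eef_pos'],s['tcp_rot'],s['opening'])
for n in ['side','top','wrist']:
  im=viewer.grab_frame(n);cv2.imwrite(f'pics/{n}8.png',im[:,:,::-1])
  if n=='side': cv2.imwrite('pics/zs8.png',cv2.resize(im[245:395,200:370,::-1],None,fx=4,fy=4,interpolation=cv2.INTER_CUBIC))
  for l in ['tray','chest']:
    for d in viewer.cut_out(l,n)[:3]: print(n,l,d['p'],d['extent'])
"
```

```text
[464.38229162  50.83481295 300.5607298 ] [ 3.14114528e+00 -6.08459040e-04  1.66050314e+00] 0.7111393294054746
side chest 0.56 [195.9, 188.6, 152.6, 205.9]
top tray 0.78 [187.9, 224.6, 65.5, 35.4]
top chest 0.71 [142.2, 161.3, 137.7, 109.0]
wrist tray 0.97 [234.8, 231.0, 187.2, 91.1]
wrist chest 0.63 [157.0, 190.4, 326.2, 262.3]
```

View pics/zs8.png

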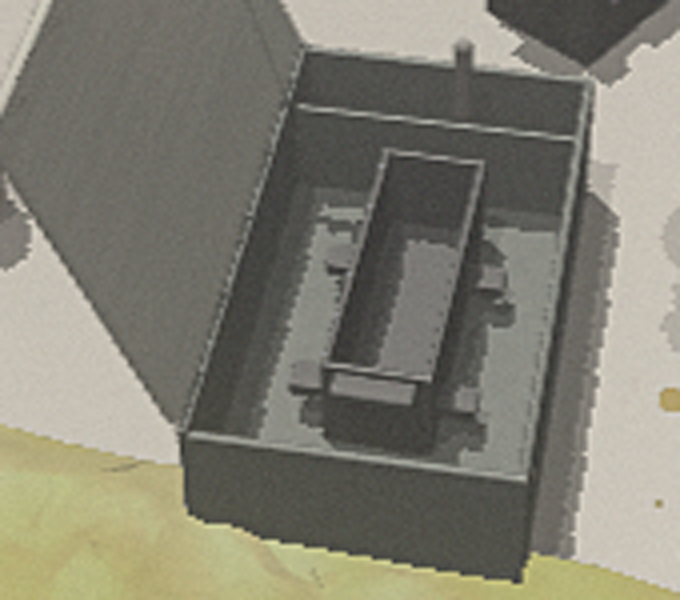

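View pics/wrist8.png

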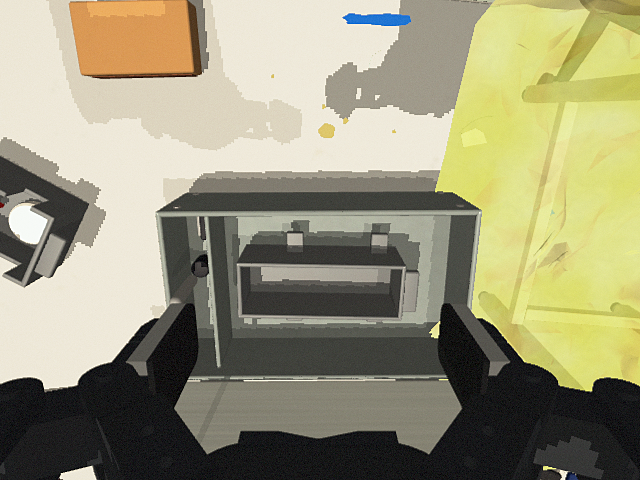

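View pics/top8.png

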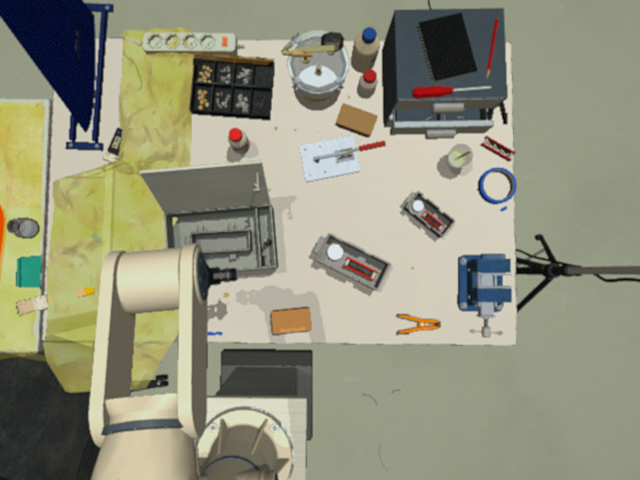

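```bash
python3 -c "
import cv2
im=cv2.imread('pics/wrist8.png')
cv2.imwrite('pics/zw8.png',cv2.resize(im[220:340,225:435],None,fx=3.8,fy=3.8,interpolation=cv2.INTER_CUBIC))
im=cv2.imread('pics/top8.png')
cv2.imwrite('pics/zt8.png',cv2.resize(im[200:280,170:285],None,fx=6.5,fy=6.5,interpolation=cv2.INTER_CUBIC))"
```

```text
(no output)
```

View pics/zw8.png

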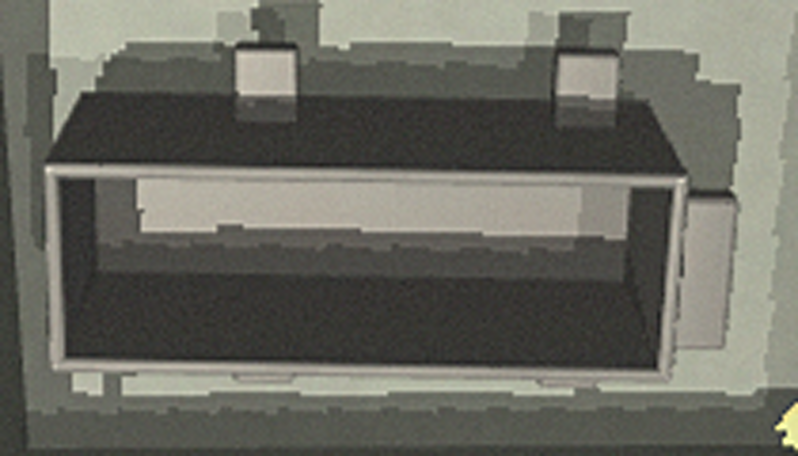

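View pics/zt8.png

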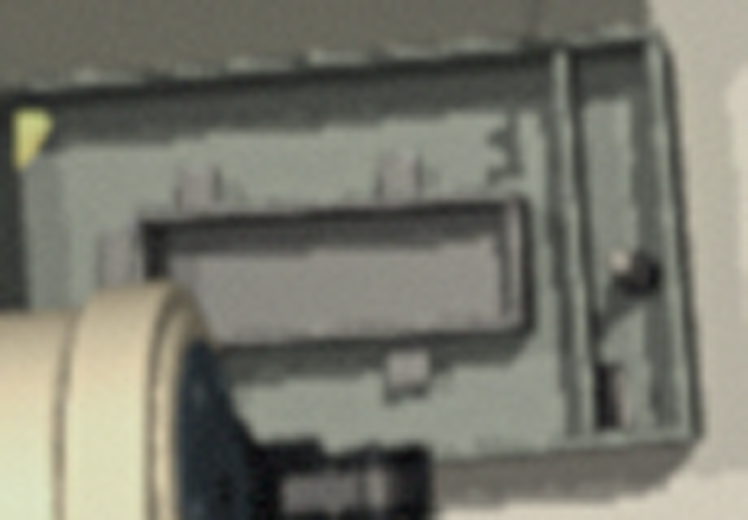

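Run:
```python
from h import *
from scipy.optimize import least_squares
c=cam('wrist');S=cam('side')
uv=np.array([[47,165],[687,175],[668,377],[54,368]])/3.8+[225,220]
M=np.array([[-75,27,73],[75,27,73],[75,-27,73],[-75,-27,73]],float)
print(back(c,uv,73).round(1))
sv=np.array([[320.75,285],[308.75,340],[281.25,336.75],[296.25,282.5]])
print(back(S,sv,73).round(1))
def rot(p,P):
    a,s=np.cos(p[2]),np.sin(p[2]); return np.c_[p[0]+a*P[:,0]-s*P[:,1],p[1]+s*P[:,0]+a*P[:,1],P[:,2]]
for w in [(1,0),(0,1),(1,1)]:
    f=lambda p:np.r_[w[0]*(proj(c,rot(p,M))-uv).ravel(),w[1]*(proj(S,rot(p,M))-sv).ravel()]
    r=least_squares(f,[550,55,1.66]);print(r.x.round(3),r.fun.round(1))
# crate in wrist? ledge side; rim corners visible partially
```

```text
[[531.8 -13.   73. ]
 [521.1 134.7  73. ]
 [572.9 137.9  73. ]
 [583.6  -9.5  73. ]]
[[530.6 -14.5  73. ]
 [517.3 133.4  73. ]
 [569.3 139.1  73. ]
 [581.4  -8.4  73. ]]
[552.494  62.534   1.642] [-1.3 -1.1  1.  -0.8  1.3  1.3 -1.   1.1 -0.   0.  -0.   0.  -0.  -0.
 -0.  -0. ]
[549.713  62.175   1.659] [-0.  -0.   0.  -0.   0.  -0.  -0.  -0.   0.6 -0.   0.4  0.6 -0.4 -0.
 -0.6 -0.7]
[551.94   62.425   1.646] [-1.5 -1.4  0.9 -1.7  1.4  0.5 -1.   0.8 -0.   0.  -1.3  0.5 -2.1 -0.4
 -1.2 -0.9]
```

```bash
cat >> h.py <<'E'
def down(yaw): return R.from_euler('xyz',[np.pi,0,yaw]).as_matrix()
E
python3 -c "
from h import *
plan([550.9,74.4,135],down(.077))"
```

```text
t 7.3167 pos [467.4  51.1 300.1] rot [ 3.137e+00 -1.000e-03  1.660e+00] q [ 1.050e-01  5.800e-02  1.899e+00  1.000e-03  1.180e+00 -1.555e+00] F [-0.3  0.2 -1.3] op 0.97
d [0.0156 0.0846 0.1655] rv [ 0.003 -0.004  1.583] rows 12.7
call: d [0.0062, 0.0334, 0.0653] rv [0.001, -0.002, 0.625]
row : [0.0012, 0.0067, 0.0131] [0.0, -0.0, 0.125]
```

>>> send_rows(plan=[[[0.003,0.015,0.015],[0,0,0.122],1],[[0.006,0.03,0.03],[0,0,0.244],1],[[0.01,0.05,0.045],[0,0,0.366],1],[[0.013,0.07,0.06],[0,0,0.488],1],[[0.015,0.084,0.075],[0,0,0.61],1]])

```text
clock: 7.73
eef_pos: [551.9, 74.1, 224.4]
tcp_rot: [3.138, -0.004, 1.045]
contact_force: [0.2, -0.7, -0.2]
opening: 1.004
```

>>> send_rows(plan=[[[0,0,0.015],[0,0,0.122],1],[[0,0,0.03],[0,0,0.244],1],[[0,0,0.045],[0,0,0.366],1],[[0,0,0.06],[0,0,0.488],1],[[0,0,0.075],[0,0,0.61],1]])

```text
clock: 8.15
eef_pos: [552.5, 74.2, 148.0]
tcp_rot: [3.141, -0.005, 0.429]
contact_force: [0.4, 0.0, 0.7]
opening: 1.002
```

```bash
python3 -c "
from h import *
plan([550.9,74.4,135],down(.077))"
```

```text
t 8.15 pos [552.5  74.2 148. ] rot [ 3.141 -0.005  0.429] q [ 1.310e-01  3.720e-01  1.874e+00  1.000e-03  8.910e-01 -2.980e-01] F [0.4 0.  0.7] op 1.0
d [-0.0015 -0.0008  0.013 ] rv [ 0.    -0.005  0.352] rows 2.8
call: d [-0.0015, -0.0008, 0.013] rv [0.0, -0.005, 0.352]
row : [-0.0003, -0.0002, 0.0026] [0.0, -0.001, 0.07]
```

>>> send_rows(plan=[[[-0.001,-0.001,0.003],[0,0,0.12],1],[[-0.001,-0.001,0.006],[0,0,0.24],1],[[-0.001,-0.001,0.01],[0,-0.005,0.352],1],[[-0.001,-0.001,0.013],[0,-0.005,0.352],1],[[-0.001,-0.001,0.013],[0,-0.005,0.352],1]])

```text
clock: 8.57
eef_pos: [551.2, 74.7, 134.1]
tcp_rot: [3.141, 0.001, 0.08]
contact_force: [0.3, 0.1, -0.8]
opening: 0.998
```

```bash
python3 -c "
from h import *
plan([550.9,74.4,64],down(.077))
im=viewer.grab_frame('wrist');cv2.imwrite('pics/w9.png',im[:,:,::-1])
im=viewer.grab_frame('side');cv2.imwrite('pics/s9.png',im[:,:,::-1])"
```

```text
t 8.5667 pos [551.2  74.7 134.1] rot [3.141e+00 1.000e-03 8.000e-02] q [ 0.132  0.392  1.881 -0.     0.869  0.052] F [ 0.3  0.1 -0.8] op 1.0
d [-0.0002  0.0003  0.0701] rv [0.    0.001 0.003] rows 1.7
call: d [-0.0002, 0.0003, 0.0701] rv [0.0, 0.001, 0.003]
row : [-0.0, 0.0001, 0.014] [0.0, 0.0, 0.001]
```

View pics/w9.png

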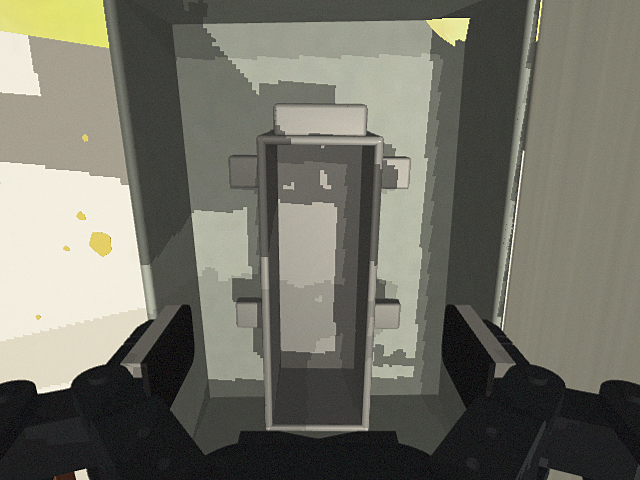

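View pics/s9.png

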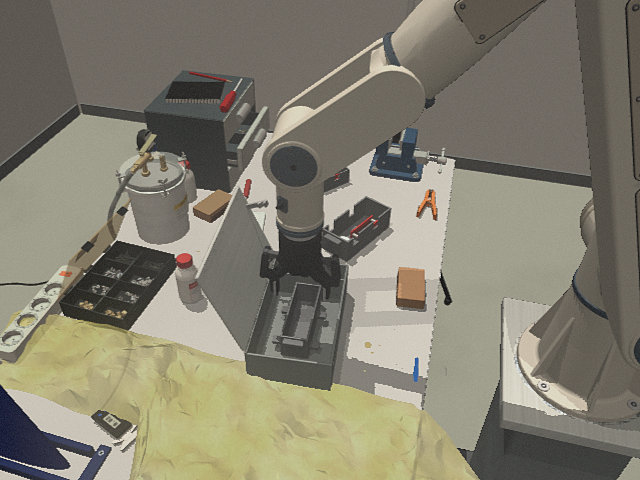

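```bash
python3 -c "
from h import *
c=cam('wrist')
L=back(c,[[260,140],[382,138],[370,430],[266,431]],73);print(L.round(1),L.mean(0))
d=L[0]+L[1]-L[2]-L[3];print(np.arctan2(d[1],d[0]))"
```

```text
[[522.7 132.6  73. ]
 [574.2 137.6  73. ]
 [586.2 -10.8  73. ]
 [532.1 -15.7  73. ]] [553.790405   60.9096691  73.       ]
1.6427464110570795
```

>>> send_rows(plan=[[[0.001,0,0.02],[0,0,0],1],[[0.001,0,0.045],[0,0,0],1],[[0.001,0,0.062],[0,0,0],1],[[0.001,0,0.07],[0,0,0],1],[[0.001,0,0.07],[0,0,0],1]])

```text
clock: 9.08
eef_pos: [551.3, 74.7, 63.4]
tcp_rot: [3.141, 0.003, 0.082]
contact_force: [0.3, 0.9, -0.0]
opening: 1.002
```

>>> send_rows(plan=[[[0,0,0],[0,0,0],0.2],[[0,0,0],[0,0,0],-0.2],[[0,0,0],[0,0,0],-0.4],[[0,0,0],[0,0,0],-0.4],[[0,0,0],[0,0,0],-0.4]], squeeze=20)

```text
clock: 9.5
eef_pos: [552.2, 74.8, 64.5]
tcp_rot: [3.141, 0.001, 0.082]
contact_force: [0.3, 0.4, 7.2]
opening: 0.628
```

```bash
python3 -c "
from h import *
s=status.sense();p=s['eef_pos'];c=p[:2]-12*np.array([-.074,.997])
print(s)
a=-.18;q=c+R.from_euler('z',a).as_matrix()[:2,:2]@(p[:2]-c)
plan([q[0],q[1],p[2]],down(s['tcp_rot'][2]+a))
im=viewer.grab_frame('wrist');cv2.imwrite('pics/w10.png',im[:,:,::-1])"
```

```text
{'clock': 9.5, 'qpos': array([ 1.31988057e-01,  4.99027227e-01,  1.91358022e+00, -1.50014872e-04,
        7.29844622e-01,  5.02473394e-02]), 'qvel': array([ 6.15220890e-05, -1.04424721e-03,  4.94850197e-04,  1.84477036e-04,
        1.24397959e-03, -5.42912815e-04]), 'joint_efforts': array([-4.22715896e-02, -5.55308819e+01, -2.11524332e+01,  1.83641614e-02,
       -1.88723481e-01,  1.15204693e-02]), 'eef_pos': array([552.18852131,  74.78928643,  64.47784032]), 'tcp_rot': array([3.14144969e+00, 8.53316458e-04, 8.18525028e-02]), 'contact_force': array([0.3393931 , 0.37628077, 7.24118536]), 'wrist_torque': array([-0.03398416,  0.15174057,  0.03924387]), 'opening': 0.6280634431189519}
t 9.5 pos [552.2  74.8  64.5] rot [3.141e+00 1.000e-03 8.200e-02] q [ 0.132  0.499  1.914 -0.     0.73   0.05 ] F [0.3 0.4 7.2] op 0.63
d [ 0.0021  0.0002 -0.    ] rv [0.    0.001 0.18 ] rows 1.4
call: d [0.0021, 0.0002, -0.0] rv [0.0, 0.001, 0.18]
row : [0.0004, 0.0, -0.0] [0.0, 0.0, 0.036]
```

View pics/w10.png

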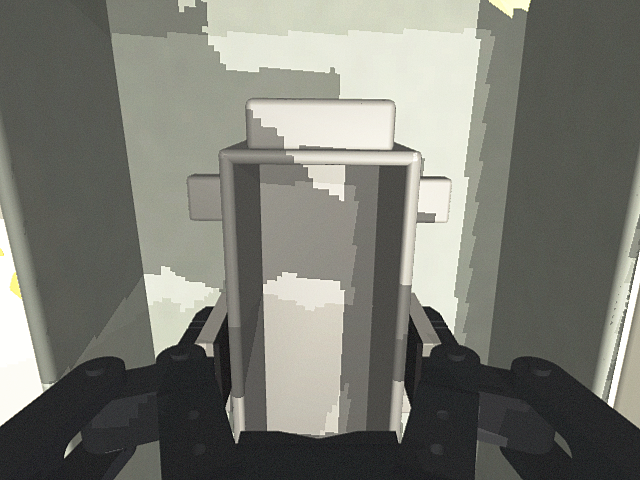

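>>> send_rows(plan=[[[0,0,-0.002],[0,0,0],-0.4],[[0.001,0,-0.002],[0,0,0.06],-0.4],[[0.001,0,-0.002],[0,0,0.12],-0.4],[[0.002,0,-0.002],[0,0,0.18],-0.4],[[0.002,0,0],[0,0,0.18],-0.4]])

```text
clock: 9.97
eef_pos: [554.5, 75.0, 65.0]
tcp_rot: [3.141, -0.0, -0.101]
contact_force: [0.2, -0.3, -0.4]
opening: 0.629
```

>>> send_rows(plan=[[[0,0,0.0],[0,0,0],0.4],[[0,0,0],[0,0,0],1],[[0,0,0],[0,0,0],1],[[0,0,-0.03],[0,0,0],1],[[0,0,-0.07],[0,0,0],1]])

```text
clock: 10.38
eef_pos: [552.0, 74.7, 132.8]
tcp_rot: [3.14, 0.007, -0.1]
contact_force: [0.9, 0.1, 0.1]
opening: 1.0
```

```bash
python3 -c "
from h import *
s=plan([552.2,74.8,135],down(.08+np.pi-.18))
im=viewer.grab_frame('wrist');cv2.imwrite('pics/w11.png',im[:,:,::-1]); c=cam('wrist')
cv2.imwrite('pics/zw11.png',im[80:460,180:460,::-1].repeat(2,0).repeat(2,1)[:600])"
```

```text
t 10.3833 pos [552.   74.7 132.8] rot [ 3.14   0.007 -0.1  ] q [ 0.132  0.398  1.876 -0.     0.874  0.232] F [0.9 0.1 0.1] op 1.0
d [ 0.0001 -0.0002 -0.0022] rv [-1.100e-02  3.000e-03 -3.141e+00] rows 25.1
call: d [0.0, -0.0, -0.0004] rv [-0.002, 0.001, -0.625]
row : [0.0, -0.0, -0.0001] [-0.0, 0.0, -0.125]
```

View pics/w11.png

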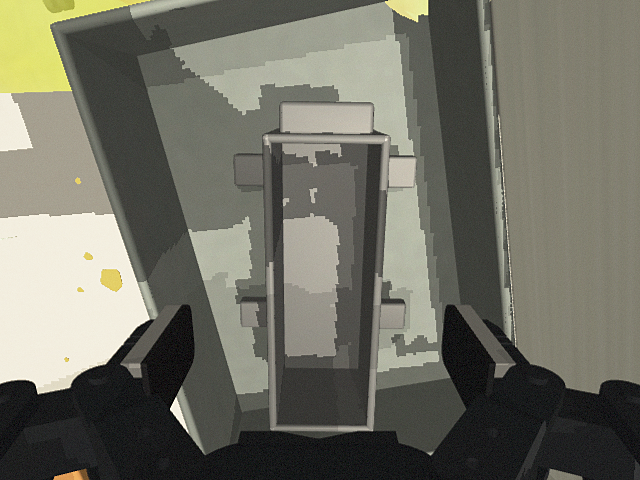

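>>> send_rows(plan=[[[0,0,-0.003],[0,0,-0.125],1],[[0,0,-0.006],[0,0,-0.25],1],[[0,0,-0.01],[0,0,-0.375],1],[[0,0,-0.01],[0,0,-0.5],1],[[0,0,-0.01],[0,0,-0.625],1]])

```text
clock: 10.85
eef_pos: [557.4, 75.4, 152.5]
tcp_rot: [3.139, -0.006, 0.531]
contact_force: [-0.8, -0.1, -0.2]
opening: 0.996
```

>>> send_rows(plan=[[[0,0,0],[0,0,-0.125],1],[[0,0,0],[0,0,-0.25],1],[[0,0,0],[0,0,-0.375],1],[[0,0,0],[0,0,-0.5],1],[[0,0,0],[0,0,-0.625],1]])

```text
clock: 11.27
eef_pos: [557.4, 75.4, 152.5]
tcp_rot: [3.135, -0.004, 1.156]
contact_force: [0.5, -0.6, 0.4]
opening: 1.0
```

>>> send_rows(plan=[[[0,0,0],[0,0,-0.125],1],[[0,0,0],[0,0,-0.25],1],[[0,0,0],[0,0,-0.375],1],[[0,0,0],[0,0,-0.5],1],[[0,0,0],[0,0,-0.625],1]])

```text
clock: 11.68
eef_pos: [557.5, 75.4, 152.6]
tcp_rot: [3.134, 0.001, 1.781]
contact_force: [0.5, 0.0, 0.0]
opening: 1.001
```

>>> send_rows(plan=[[[0,0,0],[0,0,-0.125],1],[[0,0,0],[0,0,-0.25],1],[[0,0,0],[0,0,-0.375],1],[[0,0,0],[0,0,-0.5],1],[[0,0,0],[0,0,-0.625],1]])

```text
clock: 12.1
eef_pos: [557.6, 75.4, 152.7]
tcp_rot: [3.136, 0.005, 2.406]
contact_force: [-0.2, 0.3, -0.1]
opening: 1.005
```

```bash
python3 -c "
from h import *
s=plan([554.3,75,135],down(-.101+np.pi))"
```

```text
t 12.1 pos [557.6  75.4 152.7] rot [3.136 0.005 2.406] q [ 0.132  0.371  1.861 -0.     0.901 -2.274] F [-0.2  0.3 -0.1] op 1.0
d [ 0.0023 -0.0026  0.0177] rv [ 0.004  0.007 -0.634] rows 5.1
call: d [0.0022, -0.0026, 0.0174] rv [0.004, 0.007, -0.625]
row : [0.0004, -0.0005, 0.0035] [0.001, 0.001, -0.125]
```

>>> send_rows(plan=[[[0,0,0.003],[0,0,-0.125],1],[[0.001,-0.001,0.006],[0,0,-0.25],1],[[0.002,-0.002,0.01],[0.002,0.004,-0.375],1],[[0.002,-0.003,0.014],[0.004,0.007,-0.5],1],[[0.002,-0.003,0.017],[0.004,0.007,-0.625],1]])

```text
clock: 12.52
eef_pos: [554.2, 74.5, 135.5]
tcp_rot: [3.141, 0.0, 3.031]
contact_force: [0.1, 0.5, -0.3]
opening: 1.003
```

```bash
python3 -c "
from h import *
s=plan([554.3,75,64],down(-.101+np.pi))
im=viewer.grab_frame('wrist');cv2.imwrite('pics/w12.png',im[:,:,::-1]); c=cam('wrist')"
```

```text
t 12.5167 pos [554.2  74.5 135.5] rot [3.141 0.    3.031] q [ 0.131  0.394  1.875  0.     0.873 -2.9  ] F [ 0.1  0.5 -0.3] op 1.0
d [-0.      0.0005  0.0715] rv [ 0.     0.    -0.009] rows 1.7
call: d [-0.0, 0.0005, 0.0715] rv [0.0, 0.0, -0.009]
row : [-0.0, 0.0001, 0.0143] [0.0, 0.0, -0.002]
```

View pics/w12.png

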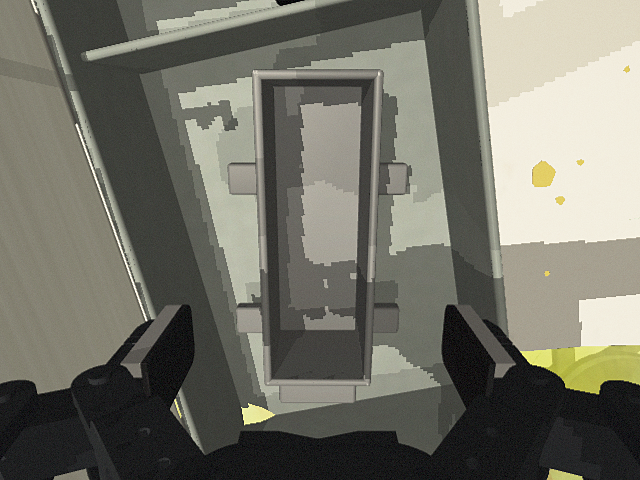

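>>> send_rows(plan=[[[0,0,0.02],[0,0,0],1],[[0,0,0.045],[0,0,-0.009],1],[[0,0,0.062],[0,0,-0.009],1],[[0,0,0.071],[0,0,-0.009],1],[[0,0,0.071],[0,0,-0.009],1]])

```text
clock: 12.98
eef_pos: [552.8, 74.4, 62.3]
tcp_rot: [-3.141, -0.003, 3.048]
contact_force: [-0.2, 0.6, 0.5]
opening: 1.002
```

>>> send_rows(plan=[[[0,0,0],[0,0,0],0.2],[[0,0,0],[0,0,0],-0.2],[[0,0,0],[0,0,0],-0.4],[[0,0,0],[0,0,0],-0.4],[[0,0,0],[0,0,0],-0.4]], squeeze=35)

```text
clock: 13.4
eef_pos: [553.6, 74.5, 63.5]
tcp_rot: [-3.141, -0.001, 3.048]
contact_force: [-0.6, 0.0, 5.6]
opening: 0.626
```

>>> send_rows(plan=[[[0,0,-0.005],[0,0,0],-0.4],[[0,0,-0.02],[0,0,0],-0.4],[[0,0,-0.045],[0,0,0],-0.4],[[0,0,-0.075],[0,0,0],-0.4],[[0,0,-0.105],[0,0,0],-0.4]])

```text
clock: 13.82
eef_pos: [553.1, 74.4, 169.7]
tcp_rot: [-3.141, -0.003, 3.048]
contact_force: [0.7, 0.2, -0.8]
opening: 0.627
```

```bash
python3 -c "
from h import *
s=plan([500,-270,240],down(2.2))
im=viewer.grab_frame('wrist');cv2.imwrite('pics/w13.png',im[:,:,::-1]); c=cam('wrist')
im=viewer.grab_frame('side');cv2.imwrite('pics/s13.png',im[:,:,::-1])"
```

```text
t 13.8167 pos [553.1  74.4 169.7] rot [-3.141e+00 -3.000e-03  3.048e+00] q [ 0.131  0.347  1.852  0.     0.945 -2.917] F [ 0.7  0.2 -0.8] op 0.63
d [ 0.0207 -0.3479 -0.0701] rv [-0.001 -0.002  0.848] rows 8.5
call: d [0.0122, -0.204, -0.0411] rv [-0.001, -0.001, 0.497]
row : [0.0024, -0.0408, -0.0082] [-0.0, -0.0, 0.099]
```

View pics/w13.png

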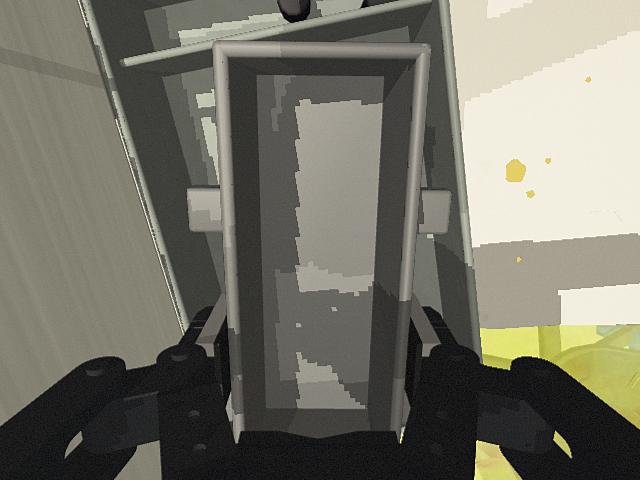

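View pics/s13.png

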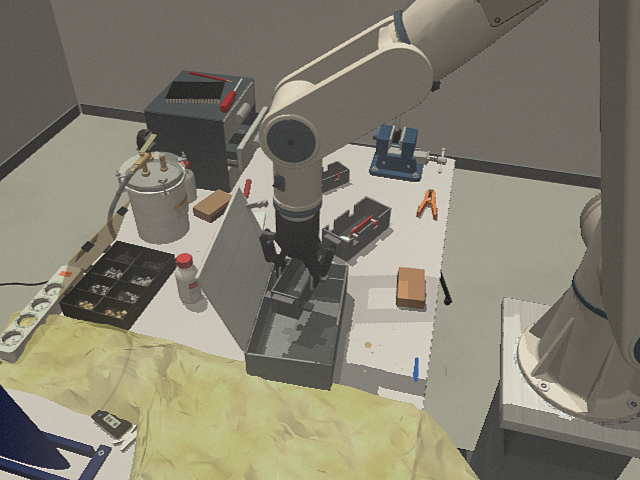

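```bash
python3 -c "
from h import *
s=status.sense(); p=s['eef_pos'];R0=R.from_euler('xyz',s['tcp_rot']).as_matrix()
c=cam('wrist')
for z in (176,179.2,182):
  L=back(c,[[214,44],[431,47],[226,300],[410,290]],z); print(z,((L-p)@R0).round(1).tolist(), np.linalg.norm(L[0]-L[1]).round(1))
"
```

```text
176 [[-27.4, -87.7, -2.3], [28.9, -86.9, -2.7], [-28.7, -15.0, -2.2], [27.7, -18.6, -2.5]] 56.3
179.2 [[-26.6, -87.2, -5.5], [28.1, -86.5, -5.9], [-28.0, -16.5, -5.4], [27.0, -20.0, -5.7]] 54.8
182 [[-26.0, -86.8, -8.3], [27.4, -86.1, -8.7], [-27.3, -17.9, -8.2], [26.3, -21.2, -8.5]] 53.5
```

>>> send_rows(plan=[[[0.008,-0.005,-0.03],[0,0,0],-0.4],[[0.025,-0.018,-0.055],[0,0,0.05],-0.4],[[0.042,-0.032,-0.07],[0,0,0.15],-0.4],[[0.058,-0.045,-0.07],[0,0,0.27],-0.4],[[0.075,-0.057,-0.07],[0,0,0.39],-0.4]])

```text
clock: 14.33
eef_pos: [475.7, 24.6, 243.8]
tcp_rot: [3.137, 0.007, 2.652]
contact_force: [0.7, -0.4, -1.5]
opening: 0.628
```

```bash
cat >> h.py <<'E'
def go(pos,dyaw,n=5):
    # total yaw change (world, signed, continuous); prints per-call numbers for first 5 rows
    s=status.sense(); p=s['eef_pos']; R0=R.from_euler('xyz',s['tcp_rot']).as_matrix()
    d=R0.T@(np.array(pos)-p)/1000
    print("t",s['clock'],"pos",p.round(1),"rot",s['tcp_rot'].round(3),"q6",s['qpos'][5].round(3),"F",s['contact_force'].round(1),"op",round(s['opening'],3))
    nr=max(np.linalg.norm(d)/.04,abs(dyaw)/.12); f=5/max(nr,5)
    print("full d",d.round(4),"rows",round(nr,1),"| end of call d",(d*f).round(4),"rz",round(-dyaw*f,3),"| row",(d*f/5).round(4),round(-dyaw*f/5,4))
E
python3 -c "
from h import *
y=status.sense()['tcp_rot'][2]
go([351,-248,240],-.432-y)"
```

```text
t 14.3333 pos [475.7  24.6 243.8] rot [3.137 0.007 2.652] q6 -2.604 F [ 0.7 -0.4 -1.5] op 0.628
full d [-0.0182 -0.2992  0.0025] rows 25.7 | end of call d [-0.0035 -0.0582  0.0005] rz 0.6 | row [-0.0007 -0.0116  0.0001] 0.12
```

>>> send_rows(plan=[[[-0.002,-0.03,0],[0,0,0.12],-0.4],[[-0.004,-0.06,0],[0,0,0.24],-0.4],[[-0.006,-0.09,0],[0,0,0.36],-0.4],[[-0.008,-0.12,0],[0,0,0.48],-0.4],[[-0.01,-0.15,0],[0,0,0.6],-0.4]])

```text
clock: 14.75
eef_pos: [412.7, -113.4, 242.8]
tcp_rot: [3.134, 0.003, 2.046]
contact_force: [0.6, -0.4, -0.9]
opening: 0.623
```

```bash
python3 -c "
from h import *
y=status.sense()['tcp_rot'][2]
go([351,-248,240],-.432-y)"
```

```text
t 14.75 pos [ 412.7 -113.4  242.8] rot [3.134e+00 3.000e-03 2.046e+00] q6 -2.322 F [ 0.6 -0.4 -0.9] op 0.623
full d [-0.0914 -0.1165  0.0022] rows 20.7 | end of call d [-0.0221 -0.0282  0.0005] rz 0.6 | row [-0.0044 -0.0056  0.0001] 0.12
```

>>> send_rows(plan=[[[-0.018,-0.023,0],[0,0,0.12],-0.4],[[-0.036,-0.046,0],[0,0,0.24],-0.4],[[-0.055,-0.07,0],[0,0,0.36],-0.4],[[-0.073,-0.093,0],[0,0,0.48],-0.4],[[-0.091,-0.116,0.002],[0,0,0.6],-0.4]])

```text
clock: 15.17
eef_pos: [350.2, -248.5, 240.1]
tcp_rot: [3.133, -0.002, 1.44]
contact_force: [0.8, 0.2, -1.6]
opening: 0.626
```

>>> send_rows(plan=[[[0,0,0],[0,0,0.12],-0.4],[[0,0,0],[0,0,0.24],-0.4],[[0,0,0],[0,0,0.36],-0.4],[[0,0,0],[0,0,0.48],-0.4],[[0,0,0],[0,0,0.6],-0.4]])

```text
clock: 15.58
eef_pos: [349.7, -248.4, 239.6]
tcp_rot: [3.137, -0.006, 0.834]
contact_force: [0.3, 1.4, -0.7]
opening: 0.625
```

>>> send_rows(plan=[[[0,0,0],[0,0,0.12],-0.4],[[0,0,0],[0,0,0.24],-0.4],[[0,0,0],[0,0,0.36],-0.4],[[0,0,0],[0,0,0.48],-0.4],[[0,0,0],[0,0,0.6],-0.4]])

```text
clock: 16.0
eef_pos: [349.3, -248.1, 239.2]
tcp_rot: [-3.142, -0.008, 0.228]
contact_force: [0.6, -0.5, -1.3]
opening: 0.627
```

```bash
python3 -c "
from h import *
y=status.sense()['tcp_rot'][2]
go([351,-248,240],-.432-y)"
```

```text
t 16.0 pos [ 349.3 -248.1  239.2] rot [-3.142 -0.008  0.228] q6 -0.857 F [ 0.6 -0.5 -1.3] op 0.627
full d [ 0.0017  0.0003 -0.0008] rows 5.5 | end of call d [ 0.0015  0.0003 -0.0007] rz 0.6 | row [ 0.0003  0.0001 -0.0001] 0.12
```

>>> send_rows(plan=[[[0,0,0],[0,0,0.12],-0.4],[[0,0,0],[0,0,0.24],-0.4],[[0,0,0],[0,0,0.36],-0.4],[[0,0,0],[0,0,0.49],-0.4],[[0.001,0,0],[0,0,0.61],-0.4]])

```text
clock: 16.42
eef_pos: [349.7, -247.6, 238.8]
tcp_rot: [-3.137, -0.005, -0.388]
contact_force: [-0.2, -0.6, -2.0]
opening: 0.625
```

>>> send_rows(plan=[[[0,0,0],[0,0,0.05],-0.4],[[0,0,0],[0,0,0.05],-0.4],[[0,0,0],[0,0,0.05],-0.4],[[0,0,0],[0,0,0.05],-0.4],[[0,0,0],[0,0,0.05],-0.4]])

```text
clock: 16.83
eef_pos: [349.7, -247.5, 238.7]
tcp_rot: [-3.137, -0.005, -0.437]
contact_force: [-0.1, 0.9, -1.3]
opening: 0.628
```

```bash
python3 -c "
from h import *
y=status.sense()['tcp_rot'][2]
go([351,-248,240],-.432-y)
for n in ['wrist','side','top']:
  im=viewer.grab_frame(n);cv2.imwrite(f'pics/{n}14.png',im[:,:,::-1])"
```

```text
t 16.8333 pos [ 349.7 -247.5  238.7] rot [-3.137 -0.005 -0.437] q6 -0.19 F [-0.1  0.9 -1.3] op 0.628
full d [ 0.0014 -0.0001 -0.0013] rows 0.0 | end of call d [ 0.0014 -0.0001 -0.0013] rz -0.005 | row [ 0.0003 -0.     -0.0003] -0.001
```

View pics/wrist14.png

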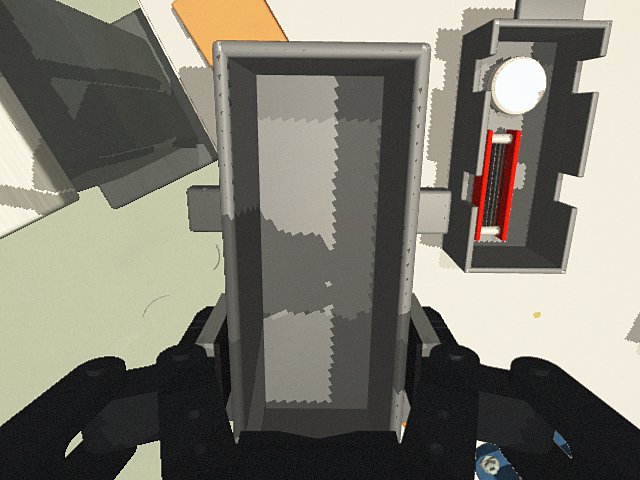

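View pics/side14.png

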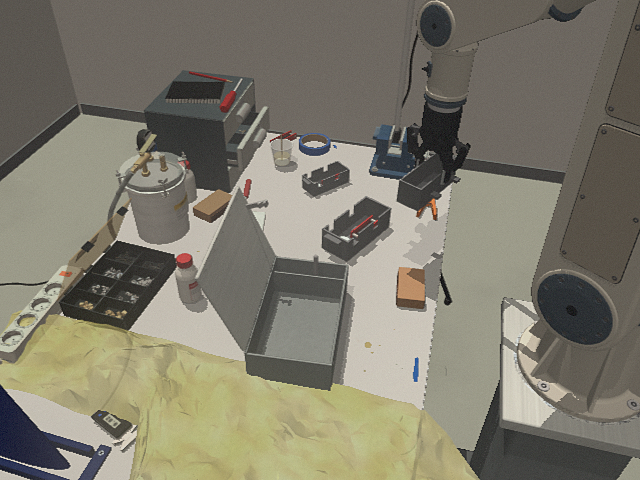

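```bash
python3 -c "
import cv2
im=cv2.imread('pics/wrist14.png')
cv2.imwrite('pics/zw14.png',cv2.resize(im[0:290,430:630],None,fx=2.05,fy=2.05,interpolation=cv2.INTER_CUBIC))"
```

```text
(no output)
```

View pics/zw14.png

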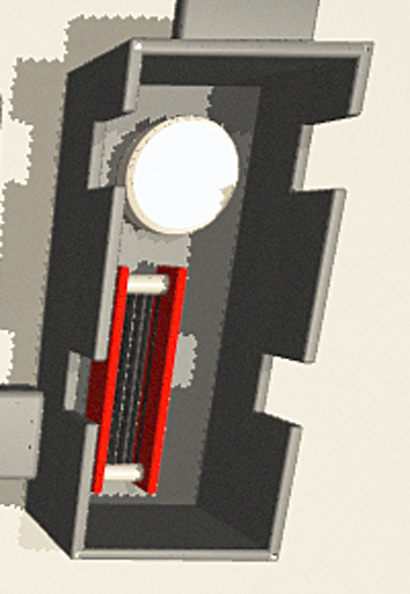

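Run:
```python
from h import *
from scipy.optimize import least_squares
c=cam('wrist')
uv=np.array([[133,40],[373,42],[278,557],[72,557]])/2.05+[430,0]
M=np.array([[88,39,60],[88,-39,60],[-88,-39,60],[-88,39,60]],float)
def rot(p,P):
    a,s=np.cos(p[2]),np.sin(p[2]); return np.c_[p[0]+a*P[:,0]-s*P[:,1],p[1]+s*P[:,0]+a*P[:,1],P[:,2]]
f=lambda p:(proj(c,rot(p,M))-uv).ravel()
r=least_squares(f,[504,-275,1.12]);print(r.x.round(3),r.fun.round(1))
s=status.sense(); p=s['eef_pos'];R0=R.from_euler('xyz',s['tcp_rot']).as_matrix()
print(p,s['tcp_rot'],s['clock'])
for dz in (9.5,11):
  L=back(c,[[214,43.5],[430.5,45.5],[224,300],[410,300]],p[2]+dz); print(dz,((L-p)@R0).round(1).tolist(), np.linalg.norm(L[0]-L[1]).round(1))
```

```text
[ 506.123 -273.928    1.122] [-1.5 -1.5  1.4 -0.9  0.9  2.2 -0.7  1.3]
[ 349.75744062 -247.57548182  238.73325855] [-3.13679516 -0.00511314 -0.43777661] 16.9833
9.5 [[-25.0, -87.6, -9.2], [28.0, -87.2, -8.9], [-26.7, -19.4, -9.5], [27.1, -19.3, -9.3]] 53.0
11 [[-24.7, -87.4, -10.7], [27.7, -87.0, -10.4], [-26.3, -20.1, -11.0], [26.7, -20.0, -10.8]] 52.3
```

```bash
python3 -c "
from h import *
plan([500.5,-285.5,180],down(-.430))"
```

```text
t 16.9833 pos [ 349.8 -247.6  238.7] rot [-3.137 -0.005 -0.438] q [-0.624  0.055  2.049  0.007  1.033 -0.189] F [ 0.7 -1.1 -1.4] op 0.62
d [ 0.1523 -0.0293  0.0597] rv [-0.005 -0.005 -0.008] rows 4.0
call: d [0.1523, -0.0293, 0.0597] rv [-0.005, -0.005, -0.008]
row : [0.0305, -0.0059, 0.0119] [-0.001, -0.001, -0.002]
```

>>> send_rows(plan=[[[0.03,-0.006,0.005],[0,0,0],-0.4],[[0.06,-0.012,0.015],[-0.005,-0.005,-0.008],-0.4],[[0.095,-0.018,0.03],[-0.005,-0.005,-0.008],-0.4],[[0.125,-0.024,0.045],[-0.005,-0.005,-0.008],-0.4],[[0.152,-0.029,0.06],[-0.005,-0.005,-0.008],-0.4]])

```text
clock: 17.4
eef_pos: [502.2, -286.1, 179.0]
tcp_rot: [3.141, -0.001, -0.429]
contact_force: [-0.2, -0.2, -0.5]
opening: 0.625
```

```bash
python3 -c "
from h import *
plan([500.5,-285.5,115],down(-.430))"
```

```text
t 17.4 pos [ 502.2 -286.1  179. ] rot [ 3.141e+00 -1.000e-03 -4.290e-01] q [-0.52   0.362  1.804 -0.     0.974 -0.091] F [-0.2 -0.2 -0.5] op 0.62
d [-0.0019  0.0002  0.0639] rv [ 0.    -0.001  0.001] rows 1.5
call: d [-0.0019, 0.0002, 0.0639] rv [0.0, -0.001, 0.001]
row : [-0.0004, 0.0, 0.0128] [0.0, -0.0, 0.0]
```

>>> send_rows(plan=[[[-0.001,0,0.02],[0,0,0],-0.4],[[-0.002,0,0.04],[0,0,0],-0.4],[[-0.002,0,0.056],[0,0,0],-0.4],[[-0.002,0,0.064],[0,0,0],-0.4],[[-0.002,0,0.064],[0,0,0],-0.4]])

```text
clock: 17.82
eef_pos: [499.4, -284.7, 113.1]
tcp_rot: [-3.142, 0.002, -0.429]
contact_force: [0.1, 0.2, -0.9]
opening: 0.626
```

```bash
python3 -c "
from h import *
plan([500.5,-285.5,100],down(-.430))
for n in ['wrist','side']:
  im=viewer.grab_frame(n);cv2.imwrite(f'pics/{n}15.png',im[:,:,::-1])
cv2.imwrite('pics/zs15.png',cv2.resize(im[150:270,290:430,::-1],None,fx=5,fy=5,interpolation=cv2.INTER_CUBIC))"
```

```text
t 17.8167 pos [ 499.4 -284.7  113.1] rot [-3.142e+00  2.000e-03 -4.290e-01] q [-0.521  0.447  1.852 -0.     0.845 -0.092] F [ 0.1  0.2 -0.9] op 0.63
d [0.0013 0.0003 0.0131] rv [-0.     0.002  0.001] rows 0.3
call: d [0.0013, 0.0003, 0.0131] rv [-0.0, 0.002, 0.001]
row : [0.0003, 0.0001, 0.0026] [-0.0, 0.0, 0.0]
```

View pics/wrist15.png

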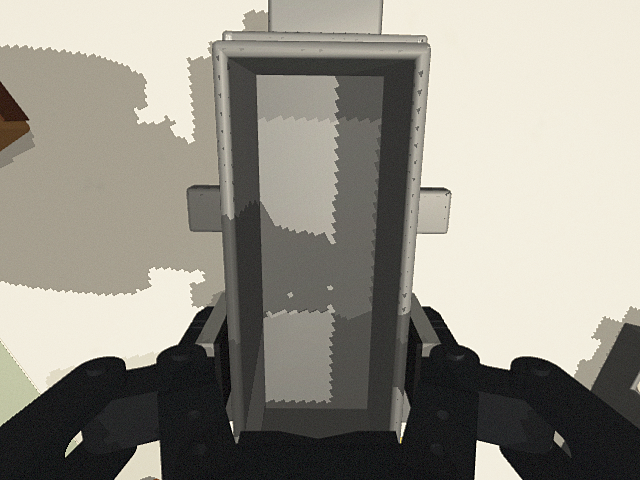

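View pics/zs15.png

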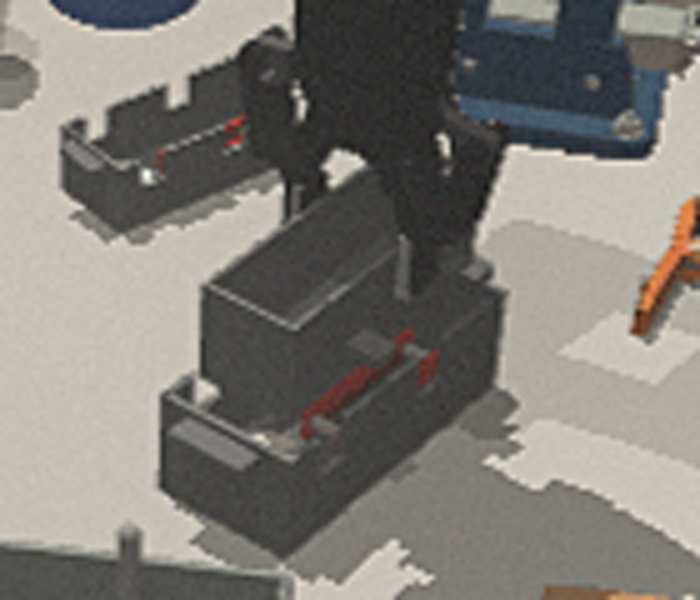

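```bash
python3 -c "
from h import *
s=status.sense(); p=s['eef_pos'];R0=R.from_euler('xyz',s['tcp_rot']).as_matrix();c=cam('wrist')
L=back(c,[[223,33],[427,37]],60);print(((L-p)@R0).round(1),np.linalg.norm(L[0]-L[1]))
L=back(c,[[214,43.5],[430,46]],p[2]+10.5);print(((L-p)@R0).round(1))
plan([500.5,-285.5,92],down(-.430))"
```

```text
[[ -35.9 -100.6   55.3]
 [  42.3  -99.2   55.4]] 78.21302440558794
[[-24.7 -87.4 -10.6]
 [ 27.5 -86.9 -10.5]]
t 17.9167 pos [ 500.7 -285.5  115.4] rot [ 3.141e+00 -1.000e-03 -4.290e-01] q [-0.521  0.444  1.85  -0.     0.846 -0.092] F [ 0.6  0.6 -1.6] op 0.63
d [-0.0002  0.0001  0.0234] rv [ 0.    -0.001  0.001] rows 0.6
call: d [-0.0002, 0.0001, 0.0234] rv [0.0, -0.001, 0.001]
row : [-0.0, 0.0, 0.0047] [0.0, -0.0, 0.0]
```

>>> send_rows(plan=[[[0.0005,0,0.006],[0,0,0],-0.4],[[0.0005,0,0.012],[0,0,0],-0.4],[[0.0005,0,0.017],[0,0,0],-0.4],[[0.0005,0,0.02],[0,0,0],-0.4],[[0.0005,0,0.022],[0,0,0],-0.4]])

```text
clock: 18.33
eef_pos: [501.0, -285.6, 92.9]
tcp_rot: [3.141, -0.001, -0.429]
contact_force: [-1.0, -0.8, 0.1]
opening: 0.628
```

>>> send_rows(plan=[[[0,0,0.001],[0,0,0],-0.4],[[0,0,0.002],[0,0,0],-0.4],[[0,0,0.002],[0,0,0],-0.4],[[0,0,0.002],[0,0,0],-0.4],[[0,0,0.002],[0,0,0],-0.4]])

```text
clock: 18.75
eef_pos: [501.1, -285.6, 91.1]
tcp_rot: [3.141, -0.001, -0.429]
contact_force: [0.3, 0.1, -0.5]
opening: 0.627
```

>>> send_rows(plan=[[[0,0,0.0005],[0,0,0],-0.4],[[0,0,0.001],[0,0,0],-0.4],[[0,0,0.0015],[0,0,0],-0.4],[[0,0,0.0015],[0,0,0],-0.4],[[0,0,0.0015],[0,0,0],-0.4]])

```text
clock: 19.17
eef_pos: [501.2, -285.8, 90.5]
tcp_rot: [3.141, -0.002, -0.429]
contact_force: [-2.3, 1.7, 7.6]
opening: 0.623
```

```bash
python3 -c "
from h import *
print(status.sense()['contact_force'])
for n in ['wrist','side']:
  im=viewer.grab_frame(n);cv2.imwrite(f'pics/{n}16.png',im[:,:,::-1])
cv2.imwrite('pics/zs16.png',cv2.resize(im[150:270,290:430,::-1],None,fx=5,fy=5,interpolation=cv2.INTER_CUBIC))"
```

```text
[-2.33287595  1.71894943  7.584681  ]
```

View pics/zs16.png

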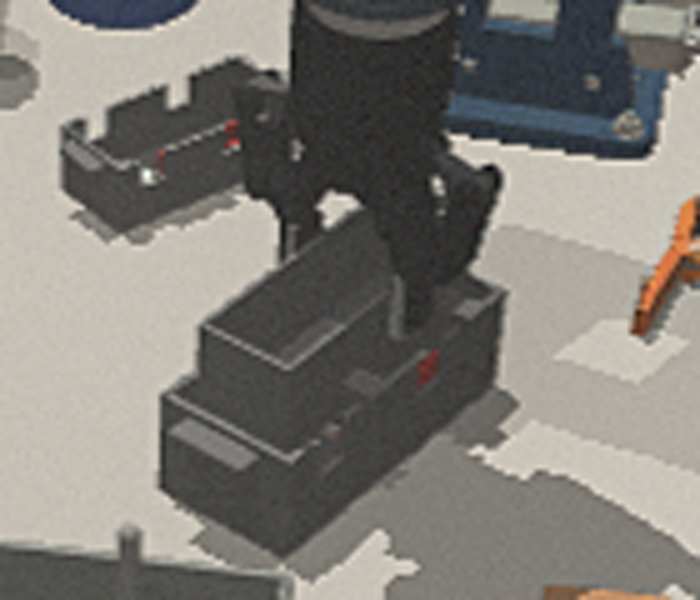

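View pics/wrist16.png

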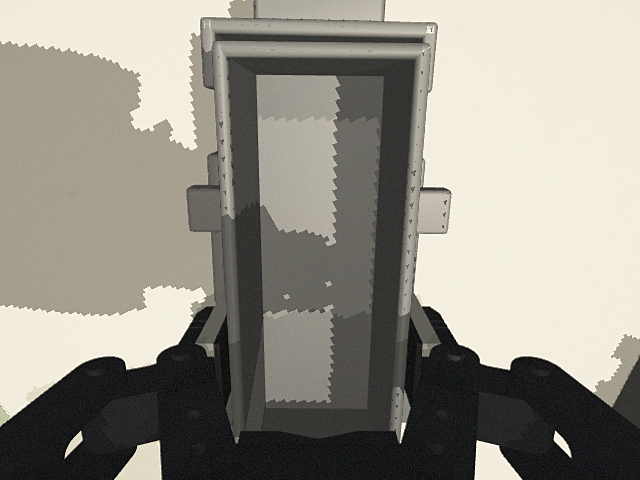

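>>> send_rows(plan=[[[0,0,0],[0,0,0],0.35],[[0,0,0],[0,0,0],0.5],[[0,0,0],[0,0,0],0.8],[[0,0,0],[0,0,0],1],[[0,0,0],[0,0,0],1]])

```text
clock: 19.68
eef_pos: [501.2, -285.8, 90.4]
tcp_rot: [3.141, -0.002, -0.429]
contact_force: [-0.3, 0.5, -0.2]
opening: 1.003
```

>>> send_rows(plan=[[[0,0,-0.01],[0,0,0],1],[[0,0,-0.03],[0,0,0],1],[[0,0,-0.07],[0,0,0],1],[[0,0,-0.11],[0,0,0],1],[[0,0,-0.15],[0,0,0],1]])

```text
clock: 20.1
eef_pos: [500.6, -285.4, 242.5]
tcp_rot: [3.141, -0.001, -0.429]
contact_force: [1.7, -0.7, -0.5]
opening: 0.999
```

>>> send_rows(plan=[[[-0.03,0,0],[0,0,0],1],[[-0.06,0,0],[0,0,0],1],[[-0.09,0,0],[0,0,0],1],[[-0.12,0,0],[0,0,0],1],[[-0.14,0,0],[0,0,0],1]])

```text
clock: 20.52
eef_pos: [370.7, -225.8, 242.7]
tcp_rot: [3.141, -0.0, -0.429]
contact_force: [-0.3, -0.7, 0.0]
opening: 1.004
```

```bash
python3 -c "
from h import *
s=status.sense();print(s['clock'],s['eef_pos'],s['contact_force'],s['opening'])
for n in ['wrist','top','side']:
  im=viewer.grab_frame(n);cv2.imwrite(f'pics/{n}17.png',im[:,:,::-1])
cv2.imwrite('pics/zs17.png',cv2.resize(im[150:270,290:430,::-1],None,fx=5,fy=5,interpolation=cv2.INTER_CUBIC))"
```

```text
20.5167 [ 370.73600111 -225.7855576   242.73005035] [-0.32847703 -0.70503974  0.03304381] 1.0041948432493157
```

View pics/zs17.png

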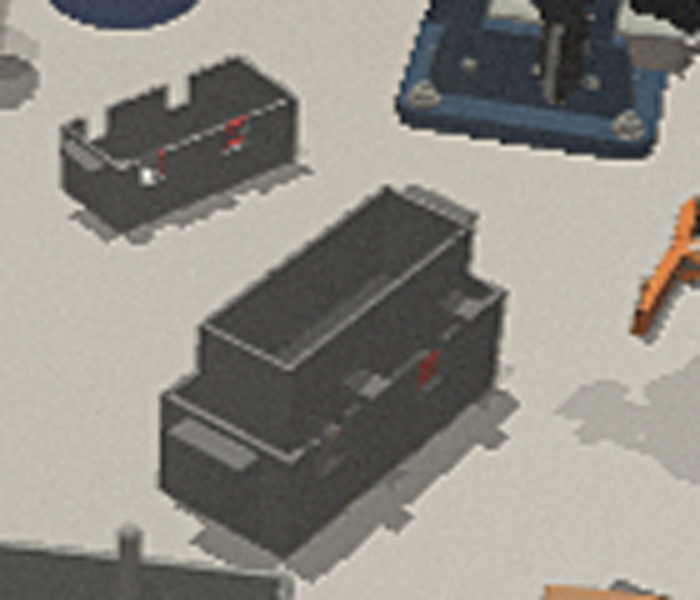

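View pics/wrist17.png

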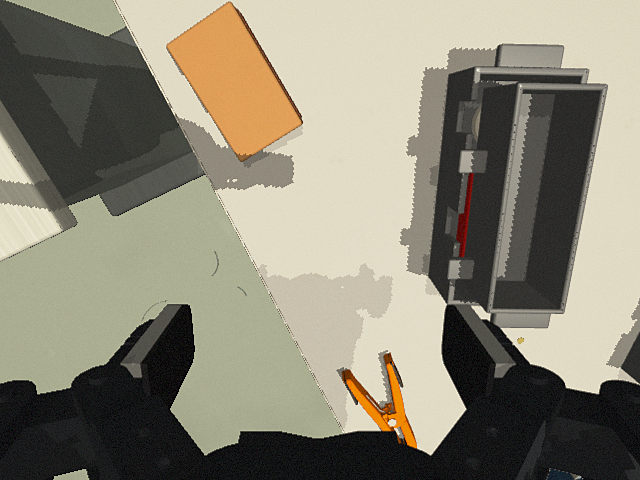

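View pics/top17.png

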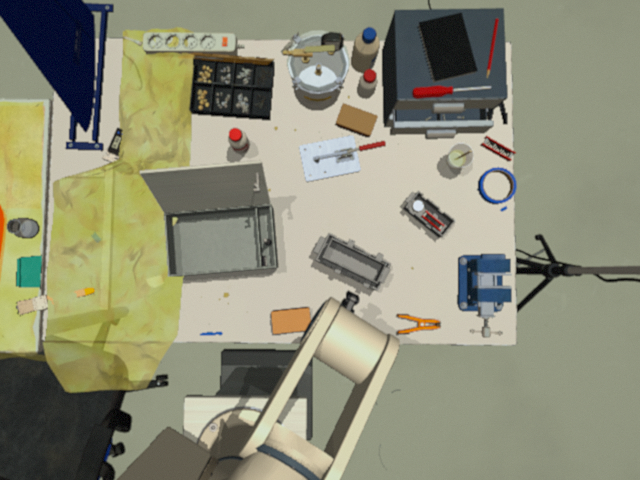

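View pics/side17.png

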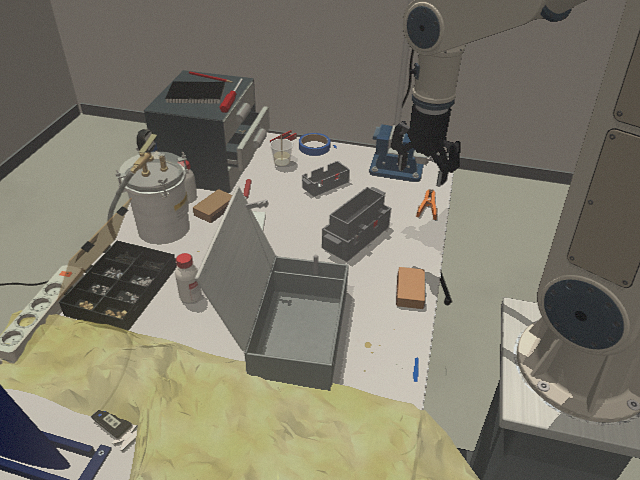

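```bash
python3 -c "
from h import *
from scipy.optimize import least_squares
c=cam('wrist');uv=np.array([[519,84],[607,86],[565,313],[490,309]],float)
def rot(p,P):
    a,s=np.cos(p[2]),np.sin(p[2]); return np.c_[p[0]+a*P[:,0]-s*P[:,1],p[1]+s*P[:,0]+a*P[:,1],P[:,2]+p[3]]
M=np.array([[-75,-27,0],[-75,27,0],[75,27,0],[75,-27,0]],float)
r=least_squares(lambda p:(proj(c,rot(p,M))-uv).ravel(),[505,-275,1.12+np.pi,100]);print(r.x.round(3),r.fun.round(1))
r=least_squares(lambda p:(proj(c,rot(np.r_[p,100],M))-uv).ravel(),[505,-275,1.12+np.pi]);print(r.x.round(3),r.fun.round(1))
s=status.sense();print(s['clock'],abs(s['qvel']).max())
for l in ['sanding_block','hardener_bottle']:
  viewer.grab_frame('top')
  print(l,viewer.cut_out(l,'top')[0]['extent'])
"
```

```text
[ 512.679 -277.603    4.275   94.036] [-0.1  0.9  0.9 -0.3  0.3 -2.  -1.2  1.4]
[ 510.075 -275.533    4.277] [-1.1 -1.1  2.1 -2.5  1.   0.7 -2.1  4.4]
20.6667 0.05228838400230498
sanding_block [271.9, 307.7, 41.2, 26.0]
hardener_bottle [227.4, 130.4, 23.9, 25.4]
```

>>> send_rows(plan=[[[0,0,0],[0,0,0],1],[[0,0,0],[0,0,0],1],[[0,0,0],[0,0,0],1],[[0,0,0],[0,0,0],1],[[0,0,0],[0,0,0],1]])

```text
clock: 21.28
eef_pos: [374.3, -227.6, 242.6]
tcp_rot: [3.141, -0.002, -0.429]
contact_force: [0.7, 1.3, -0.3]
opening: 0.998
```

```bash
python3 -c "
from h import *
im=viewer.grab_frame('wrist'); print(viewer.camera_params('wrist')['xyz'])
cv2.imwrite('pics/zw18.png',cv2.resize(im[30:340,400:640,::-1],None,fx=1.9,fy=1.9,interpolation=cv2.INTER_CUBIC))"
```

```text
[ 404.2204398  -162.66627362  363.96517379]
```

View pics/zw18.png

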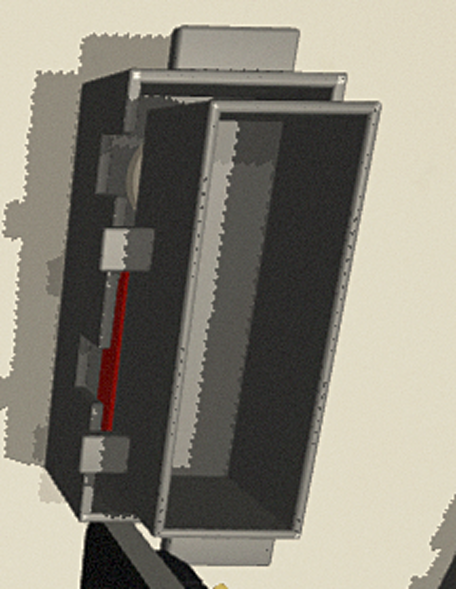

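```bash
python3 -c "
from h import *
from scipy.optimize import least_squares
c=cam('wrist');uv=np.array([[213,101],[381,103],[300,537],[157,533]])/1.9+[400,30]
def rot(p,P):
    a,s=np.cos(p[2]),np.sin(p[2]); return np.c_[p[0]+a*P[:,0]-s*P[:,1],p[1]+s*P[:,0]+a*P[:,1],P[:,2]+p[3]]
M=np.array([[-75,-27,0],[-75,27,0],[75,27,0],[75,-27,0]],float)
r=least_squares(lambda p:(proj(c,rot(p,M))-uv).ravel(),[505,-275,1.12+np.pi,100]);print(r.x.round(3),r.fun.round(1))
uv=np.array([[133,72],[347,75],[80,521]])/1.9+[400,30]
M2=np.array([[88,39,60],[88,-39,60],[-88,39,60]],float)
r=least_squares(lambda p:(proj(c,rot(np.r_[p,0],M2))-uv).ravel(),[505,-275,1.12]);print(r.x.round(3),r.fun.round(1))"
```

```text
[ 509.585 -275.482    4.272   95.552] [-0.5  0.3  0.8  0.3  0.7 -1.  -1.   0.3]
[ 505.902 -274.677    1.122] [-1.3 -1.   1.5 -0.1 -0.2  1.6]
```

```bash
python3 -c "
from rig import job,status
print(job.sign_off(), status.sense()['clock'])"
```

```text
the job is handed in; nothing more can be done
the job is handed in; nothing more can be done
```

The job is done and handed in at about 21 s on the robot's clock; no verdict came back.

**What I did**
- **Lid:** I pressed the pad to about 6 mm at 5–8 N. The lid popped ajar when I took the pressure away, and I swung it past upright with the closed fingertips. It has stayed fully open.
- **Tray:** The wrist's last joint would have run out of range at the crate. So I first turned the tray about 0.18 rad inside the chest and regripped it the other way round.
- **Placing:** I lowered it onto the crate with its ledge over the crate's plain end until it touched (about 7.6 N). Then I let go and moved clear.

**Last checks**
- **Turn:** The tray is turned 3.15 rad against the crate, so about 0.01 rad off an exact half turn. The pictures show the lugs on the rim and clear of the slots.
- **Height:** Contact came at the height expected for lugs on the rim. The last free fit put the tray's rim at 95.6 mm against the expected 100 mm. I put this down to the fit reading a few mm low: lugs sunk in the slots would be far lower, and nothing looked tilted.
- **Position:** The same fit put the tray's centre about 4 mm from the crate's in x, tied to that height error. I did not resolve it further.
- **Other things:** By picture and top camera, the sanding block and bottle are where they were, and the crate is within about 2 mm of its earlier measured place. At hand-in the gripper was open and touching nothing.

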